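# Load and lock a gumball refill canister

### The arm

A 6-joint arm with a two-finger parallel gripper is mounted at the origin on the work surface. World frame = base frame: x ahead of the robot, y to its left, z up, the work surface at z = 0. Lengths are in m, angles in degrees, forces in N, time in s.
With the tool pointing down it reaches from about 0.375 to 0.825 m from the base axis. Payload 5.5 kg.
Tool frame: the origin (TCP) lies on the centre line of the jaws, within the pads' length; the fingertips stand 17 mm ahead of it and the grasp point (between the pads) lies 2 mm behind it; z points along the fingers, x is the direction in which the jaws open and shut, and the axes are right-handed (so a half turn about z gives the same grasp; the last joint's range is limited). The gripper opens to 85 mm and grips with 20 to 120 N. Pads are 22 mm wide; open, the fingers measure 114 mm over their backs; the gripper's body (76 mm by 85 mm) begins 54 mm behind the grasp point. The pads swing forward as they close: fully open they stand 13 mm farther back than shut.
Start: joints at [-63.541, 17.962, -2.699, 69.339, 0, 90], TCP at [0.267, -0.537, 0.248] pointing down, gripper open.
Joint ranges: [-152.73, 152.73], [-39.44, 99.34], [-58.76, 71.6], [-118.89, 123.64], [-81.53, 83.1], [-180, 180]. Speed limits (degrees/s): [136.94, 136.94, 172.46, 180, 180, 180].

### API

Orientations are given as a 3x3 rotation matrix whose columns are the frame's x, y, z axes.
In Python, from rig import arm, snapshot, camera_params, order, search_frame, cut_out gives the robot as it stands.
- The arm moves only by the tool send_rows, never from a script. Its argument "series" is a list that holds one entry, the list of rows, each a list of 6 numbers: the shift along the tool's x, y, z in mm, then the turn, a rotation vector about the tool's x, y, z in rad. A call has 1 to 5 rows; each row shifts and turns the pose as measured when the row begins, along the tool's axes as they then stand; what a row does not reach is not made up. A row lasts 1/12 s, in which the tool goes at most 41.7 mm and 7.16 degrees, less where a joint would pass 70% of its speed; a pose out of reach is approached as far as the arm can. A call with a gripper value outside its range is refused whole. "grip" is the gripper command: -1 is fully open, 1 is shut, values between are in proportion, set as the call begins (left out, the last holds). The fingers move at their own pace and stop on an object; the grip force is fixed at half the most. Time passes only in rows, so rows that do not move let the fingers close. It gives the time, the measured TCP pose, the force and the opening at its end, in the units of the state.
- arm.sense(): the state, without advancing time (a new reading comes with each control period).
- snapshot(name): name is "scene" or "top" or "wrist"; returns the picture (400x640x3 uint8, red, green, blue); there is no depth.
- camera_params(name): a dict with "vfov" (degrees; the focal length in pixels is half the picture's height over the tangent of half this angle, whatever the lens; pixels are square), "cx", "cy" (the principal point, pixels), "eye" and "attitude" of the camera in the world; the wrist camera has in their place "mount" (4x4, takes a point from camera to tool coordinates, whose origin is the TCP and whose axes are the tool frame's). Camera axes: x right, y down, z forward; pixel columns grow to the right and rows downward; lengths in m; the calibration is good to about 2 mm. The wrist camera is an equidistant fisheye: a pixel r from the principal point sees the ray r / f radians off the axis. A picture is of the moment at which its call begins: read the wrist's pose just before it. camera_params takes no time and is no camera call.
- order.sign_off(): hands the job in, once; it reports no verdict.
Trained networks look in the newest picture that a camera, given by its name, has taken for a name from the list of things; names that differ only in an ending like _2 or _b are one class to them, and where a whole thing is asked for, a point or a joint stands for the part that bears it (a point fixed in the world has none). Each returns a list of dicts, best first, with "conf" (0 to 1); they miss things now and then, are a little off and sometimes report something else, mostly with a low value. They report only what shows in the picture. A call takes as long as a camera call. They do not tell look-alikes from the thing itself.
- search_frame(camera, target): "location" ([column, row] as shares, 0 to 1, of the picture: columns of its width, rows of its height, amid what is visible of it).
- cut_out(camera, target): "region" (400x640 bool, what is visible of it) and "location" ([column, row] as shares, 0 to 1, of the picture: columns of its width, rows of its height, amid what is visible of it).
The state is a dict: "time_s": time; "joint_positions": joint angles; "qvel": joint speeds; "effort": joint torques, N m; "eef_pos": TCP position; "tcp_rot": TCP orientation; "wrist_force": force on the tool from outside, world axes, zero at the start; "ft_torque": the same for the moment, N m; "width": finger opening in m.
Only numpy, scipy, OpenCV 4.12 (cv2) and the standard library are available. Lean on these libraries where they do the work, as an engineer would, in place of code of your own. Each camera call takes 0.05 s, during which the arm holds its last target.

### The job

Load the gumball dispenser: stand the blue-capped refill canister in the white tilted cradle, lowering it in rather than dropping it, and let go so that it rests on the cradle's spring; then swing the yellow-handled clamp lever all the way down so that it drives the canister fully home, and last slide the blue-knobbed bolt all the way into the brass keeper on the clamp. Leave the other canisters, the puzzle cube, mug, bowl with its ball, and clacker where they are.

Things in the scene. Friction and masses are not known exactly. Their poses are not given: they have to be found in the camera images.
- canister_blue_center (a point): Refill canister to load: clear cylinder of gumballs with a blue cap, upright on the table, round about its z axis. 100 mm tall: body 50 mm in diameter for the lowest 62 mm (foot chamfered to 42 mm), then a plain round cap 30 mm in diameter from 62 to 100 mm (rim chamfered above 94 mm), the place to grip. 80 to 170 g. Point on its axis half-way up, 50 mm above its underside.
- cradle_home (a point): Where the canister's centre lies when fully home in the tilted cradle. z is the cup's axis, out of its mouth, 30 degrees from vertical, leaning to the station's front (the robot's side); y level, along the clamp hinge and the bolt, to the station's left; x rearwards and up. About 99 mm above the table. A canister just put in stands stably on a spring plunger, centre at z = +9 mm, until pressed down.
- cradle_mouth (a point): Centre of the mouth of the cradle, a white round cup; axes as cradle_home, 7 mm below it on the same axis. Bore 55 mm for the 50 mm canister (2.5 mm play all round), flaring to 68 mm over the top 10 mm; outer diameter 80 mm at the mouth. Floor 55 mm below the mouth; its spring plunger carries the canister and takes 2.4 N to start and 8 N to reach home, 9 mm lower.
- clamp_hinge (a point): Point on the clamp's hinge axis, mid-way between its arms, at x = +55, y = 0, z = +56 mm of the cradle_home frame, whose axes it shares. The hinge axis runs along y. Two fixed red posts carry it at y = +-37..47 mm. The hinge is stiff (0.8 N m): the clamp stays at any angle where it is left. Closing it on the canister takes 10 to 12 N at the bar over the last 0.15 rad.
- clamp (a joint): Clamp angle in rad: 0 fully closed, growing to 2.7 as it opens up and rearwards; starts at 2.2 to 2.5. The clamp is a U of two round steel arms (8 mm thick, at y = +-30 mm) with a yellow press plate between them that meets the canister's cap, and a yellow cross bar at the free end. Closed, the arms run from the hinge along -x of the cradle_home frame, the bar at x = -70, z = +56 mm.
- clamp_bar (a point): Middle of the clamp's yellow cross bar, on the bar's axis, 125 mm from the hinge axis. The bar is round, 12 mm in diameter, along y, with 52 mm free between the arms. Pulled or pressed here the clamp turns about its hinge; this frame turns with the clamp.
- bolt (a joint): Travel of the bolt in m: 0 fully back, 0.028 fully home through the brass keeper on the clamp's right arm. Starts at 0 to 0.005. Slides along +y of the cradle_home frame, towards the clamp, with about 2 N of friction, and stays where it is left.
- bolt_knob (a point): On the axis of the bolt's blue upright knob (12 mm in diameter, 15 mm round head), which stands along z of the cradle_home frame, right (-y) of the cradle. 28 mm above the rod axis, 16 mm below the knob's top; the rod's guides end 18 mm below this point. Bolt fully back: at x = -35, y = -105, z = +84 mm of the cradle_home frame. It moves with the bolt.
- station: Red and black dispenser station, fixed; origin on the table under the cradle, z up, x away from its front, y to its left. Black base plate 12 mm high over x -125..95, y -135..250 mm. Gumball globe, top 256 mm high, 128 mm in diameter, at x 30, y 180 mm. The bolt's red post fills x -46..-24, y -132..-58 mm of the cradle_home frame up to z = 44 mm, its guides to 66 mm.
- canister_orange_center (a point): Another refill canister, the same in size and shape as the blue one but with an orange cap; it stays where it is. Point half-way up, 50 mm above its underside.
- canister_green_center (a point): Another refill canister, the same in size and shape as the blue one but with a green cap; it stays where it is. Point half-way up, 50 mm above its underside.
- cube_center (a point): Centre of a wooden puzzle cube, 56 mm wide. Stays where it is.
- mug: White mug, 76 mm across with a handle to its own +y (reaching about 75 mm from the axis), 90 mm tall. Origin under its centre. Stays where it is.
- bowl: Stainless steel bowl, 140 mm across, 50 mm tall; origin under its centre. Stays where it is, with the ball in it.
- ball_center (a point): Centre of the blue plastic ball, 44 mm in diameter, lying in the steel bowl. Stays in the bowl.
- clacker_center (a point): Orange noisemaker clacker, about 145 mm long, 50 mm wide, 24 mm high, lying flat, its handle to its own -x; point near its middle, 10 mm up. Stays where it is.
- canister_blue: The blue-capped canister itself; origin at the centre of its underside.
Mind the look-alikes: they are no part of the job. There is more than one size of the canister_blue; the job needs the smallest.

How it is judged (in metres and radians):
On the way, in this order (a step that is already met when the one before it is completed fails the run):
1. the blue canister stands in the cradle on its spring, let go, with the clamp still open (x of canister_blue_center in the frame of cradle_home between -0.006 and 0.006 m and y of canister_blue_center in the frame of cradle_home between -0.006 and 0.006 m and angle between the z axis of canister_blue_center and the z axis of cradle_home, either way round below 0.12 rad and z of canister_blue_center in the frame of cradle_home between 0.0055 and 0.013 m and value of joint clamp above 0.5 rad and contact force between the fingers and canister_blue below 0.1 N), for 0.2 s.
2. the clamp is fully down and the canister is home (x of canister_blue_center in the frame of cradle_home between -0.006 and 0.006 m and y of canister_blue_center in the frame of cradle_home between -0.006 and 0.006 m and angle between the z axis of canister_blue_center and the z axis of cradle_home, either way round below 0.12 rad and z of canister_blue_center in the frame of cradle_home between -0.004 and 0.004 m and value of joint clamp below 0.05 rad), for 0.2 s.
3. the bolt is through its keeper (value of joint bolt above 0.023 m), for 0.2 s.
At the end, for the whole second after the job is handed in: Blue canister at rest within 4 mm of fully home, within 6 mm of the cradle axis and 7 degrees of its direction; clamp within 0.05 rad of closed; bolt at least 23 of its 28 mm in; other canisters, cube, mug, bowl and clacker within 30 mm of their starts; ball in the bowl (all of step 2 and value of joint bolt above 0.023 m and linear speed of canister_blue below 0.02 m/s and distance of each of canister_orange_center, canister_green_center, cube_center, mug, bowl, clacker_center from where it was at the start of the episode below 0.03 m and horizontal distance between ball_center and bowl below 0.05 m); the robot touches nothing.
It fails at once if another canister, the cube, mug, bowl or clacker is moved by more than 30 mm (distance of any of canister_orange_center, canister_green_center, cube_center, mug, bowl, clacker_center from where it was at the start of the episode above 0.03 m).
It fails at once if the ball leaves the bowl (horizontal distance between ball_center and bowl above 0.06 m).
It fails at once if the canister is dropped into the cradle from more than 20 mm above its resting place (contact force between the fingers and canister_blue below 0.02 N and x of canister_blue_center in the frame of cradle_home between -0.03 and 0.03 m and y of canister_blue_center in the frame of cradle_home between -0.03 and 0.03 m and z of canister_blue_center in the frame of cradle_home between 0.029 and 0.15 m).
It fails at once if the bolt is slid in before the clamp is closed (value of joint bolt above 0.015 m and value of joint clamp above 0.2 rad).
It also fails if it takes over 72 s, if anything falls off the work surface, if the arm or the gripper's body presses on something with over 40 N, if the wrist force passes 120 N, or if a joint passes its speed limit or range.

## Working session

There is one attempt and no reset: what is moved stays moved. The work goes in short steps, Python scripts to look and compute and a tool call to move; the robot and the scene stay as the last step left them, time stands still between calls to the robot, and variables do not carry over. Pictures are saved under pics/ and viewed, and the job is handed in when it is done.

Besides the shell and the picture viewer there is one more tool, called after ">>>" as a command line: name --argument value ..., lists and objects as JSON in quotes. send_rows: Moves the arm, as the interface text tells. Its arguments: {"type":"object","properties":{"series":{"type":"array"},"grip":{"type":"number"}},"required":["series"]}

```bash
ls; mkdir -p pics
python3 - <<'E'
from rig import arm, snapshot, camera_params, order, search_frame, cut_out
import cv2,numpy as np
print(arm.sense())
for n in ["scene","top","wrist"]:
    im=snapshot(n); cv2.imwrite(f"pics/{n}0.png",im[:,:,::-1]); print(n,camera_params(n))
    for t in ["canister_blue_center","cradle_mouth","clamp_bar","bolt_knob","station","canister_orange_center","mug"] if n!="wrist" else []:
        print(n,t,[(round(d["conf"],2),np.round(np.array(d["location"])*[640,400],1).tolist()) for d in search_frame(n,t)][:5])
print(arm.sense()["time_s"])
E
```

```text
pics
{'time_s': 0.0, 'joint_positions': array([-6.35419849e+01,  1.80014465e+01, -2.75469055e+00,  6.93418768e+01,
        4.40179354e-04,  9.00006331e+01]), 'qvel': array([ 0.05480261, -0.02151043,  0.06177397, -0.01338714, -0.03524637,
        0.0712669 ]), 'effort': array([ 1.49808850e-03, -5.39589679e+01,  3.39749014e+01,  1.90459122e-02,
       -5.54383769e-05, -5.78380948e-06]), 'eef_pos': array([ 0.26707408, -0.53664676,  0.24745975]), 'tcp_rot': array([[ 4.45531363e-01, -8.95266013e-01, -7.55294264e-04],
       [-8.95264697e-01, -4.45532003e-01,  1.53491317e-03],
       [-1.71066336e-03, -7.66366510e-06, -9.99998537e-01]]), 'wrist_force': array([ 0.11064189, -0.18695827, -0.36762343]), 'ft_torque': array([-0.02148741, -0.03613962, -0.04790558]), 'width': 0.08577064335003942}
scene {'vfov': 48.757528902936954, 'cx': 318.1637667622582, 'cy': 201.30656354870464, 'eye': array([ 1.50739405, -0.06626973,  0.77043772]), 'attitude': array([[-0.08903164,  0.55809618, -0.82498607],
       [ 0.99586972,  0.03507577, -0.08374476],
       [-0.01780061, -0.82903459, -0.55891394]])}
scene c
[... 838 characters left out ...]
36.7, 159.3])]
top clamp_bar [(0.76, [223.2, 142.2]), (0.19, [261.1, 246.4])]
top bolt_knob [(0.53, [274.9, 180.2])]
top station [(0.66, [209.9, 177.3])]
top canister_orange_center [(0.8, [410.9, 184.0])]
top mug [(0.8, [327.3, 132.5]), (0.15, [445.9, 262.0])]
wrist {'vfov': 65.70646984690485, 'cx': 317.20919837873254, 'cy': 200.588249337607, 'mount': array([[ 9.99999054e-01, -7.10996660e-04, -1.17709167e-03,
        -9.25992493e-04],
       [ 1.00231248e-03,  9.62886560e-01,  2.69904553e-01,
        -6.91317850e-02],
       [ 9.41504509e-04, -2.69905477e-01,  9.62886362e-01,
        -1.25127416e-01],
       [ 0.00000000e+00,  0.00000000e+00,  0.00000000e+00,
         1.00000000e+00]])}
0.85
```

View pics/scene0.png

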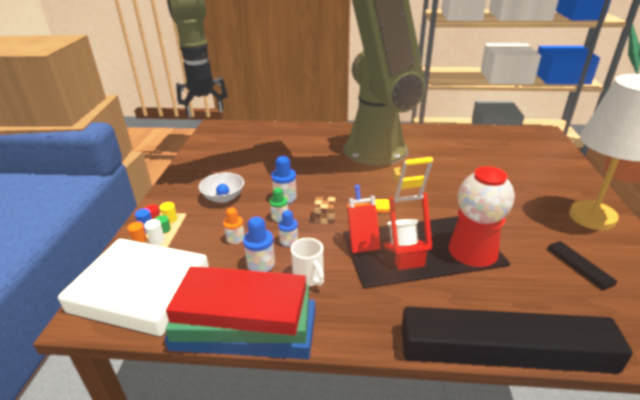

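View pics/top0.png

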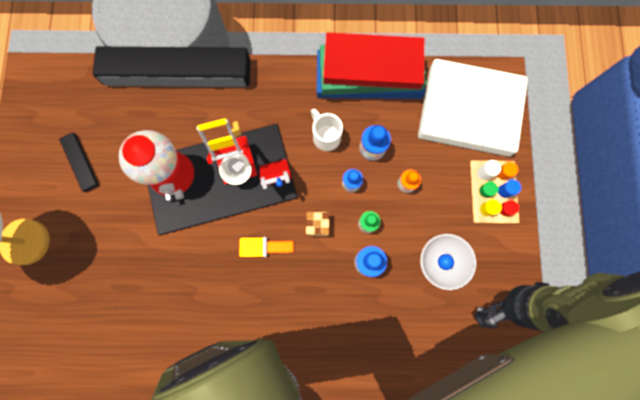

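Run:
```python
import cv2
a=cv2.imread("pics/scene0.png")[150:300,190:460];b=cv2.imread("pics/top0.png")[100:300,180:460]
cv2.imwrite("pics/sc_c.png",cv2.resize(a,None,fx=2.9,fy=2.9,interpolation=2));cv2.imwrite("pics/tp_c.png",cv2.resize(b,None,fx=2.8,fy=2.8,interpolation=2))
```

```text
(no output)
```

View pics/sc_c.png

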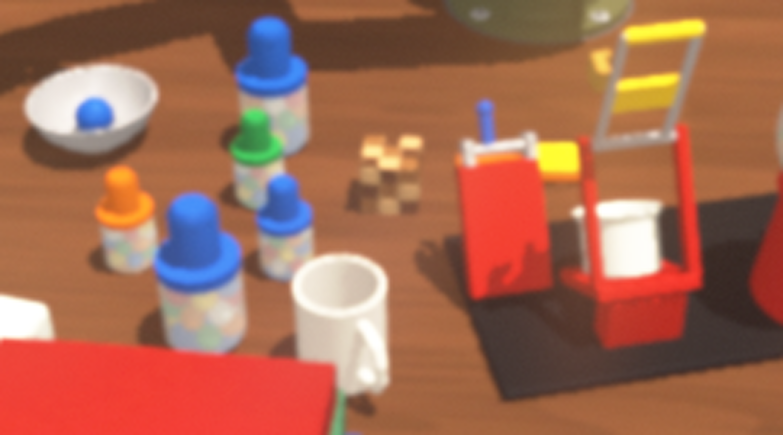

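View pics/tp_c.png

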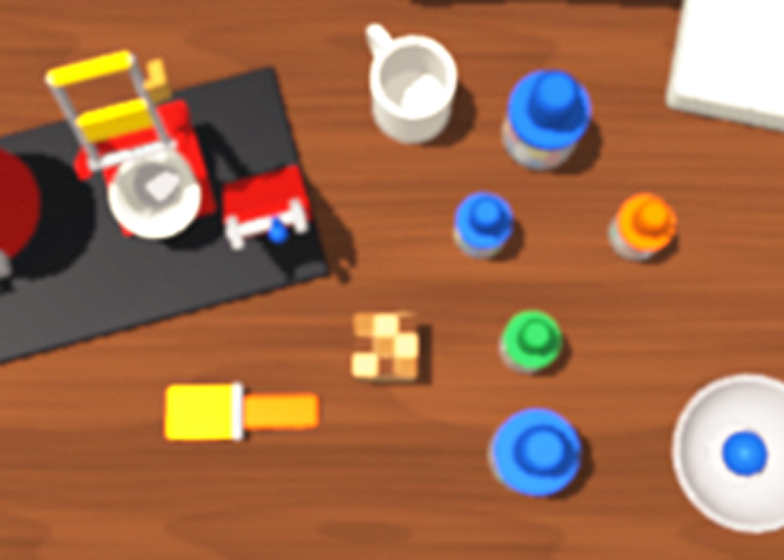

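Candidates for the wanted canister in the top picture are the small blue one at (352,182), a large blue at (376,143), a large blue at (371,262) and the blue ball at (446,262). In the scene picture the small blue is at (288,228), with large ones at (284,180) and (260,246). I choose the small one at top (352,182), which matches the orange and green canisters in size. Next I'll measure coarsely.

```bash
cat > h.py <<'E'
from rig import arm, snapshot, camera_params, order, search_frame, cut_out
import cv2,numpy as np
from scipy.optimize import least_squares
from scipy.spatial.transform import Rotation as R
def proj(n,P,pose=None):
    P=np.atleast_2d(P); c=camera_params(n); f=200/np.tan(np.radians(c["vfov"]/2))
    if n!="wrist":
        q=(P-c["eye"])@c["attitude"]; return f*q[:,:2]/q[:,2:]+[c["cx"],c["cy"]]
    p,Rt=pose; M=c["mount"]; q=((P-p)@Rt-M[:3,3])@M[:3,:3]
    r=np.hypot(q[:,0],q[:,1]); th=np.arctan2(r,q[:,2]); return f*th[:,None]*q[:,:2]/np.maximum(r,1e-9)[:,None]+[c["cx"],c["cy"]]
def ray(n,uv,pose=None):
    c=camera_params(n); f=200/np.tan(np.radians(c["vfov"]/2)); d=np.array(uv,float)-[c["cx"],c["cy"]]
    if n!="wrist":
        v=np.r_[d/f,1]; return c["eye"],c["attitude"]@(v/np.linalg.norm(v))
    p,Rt=pose;M=c["mount"];r=np.linalg.norm(d);th=r/f
    v=np.r_[np.sin(th)*d/max(r,1e-9),np.cos(th)]; return p+Rt@M[:3,3],Rt@M[:3,:3]@v
def atz(n,uv,z,pose=None):
    o,d=ray(n,uv,pose); return o+d*(z-o[2])/d[2]
def T_station(x,y,yaw):  # returns cradle_home origin given station origin, and rotations
    Rs=R.from_euler('z',yaw).as_matrix()
    zc=np.array([-.5,0,np.sqrt(3)/2]); xc=np.array([np.sqrt(3)/2,0,.5]); C=np.c_[xc,[0,1,0],zc]
    return np.array([x,y,0]),Rs,Rs@C
def cp(pos,home,Rc): return home+Rc@np.array(pos)
def pose():
    s=arm.sense(); return s["eef_pos"],s["tcp_rot"]
E
python3 - <<'E'
from h import *
# canister
def cut(n,t):
    snapshot(n)
    for d in cut_out(n,t):
        ys,xs=np.nonzero(d["region"]); print(n,t,round(d["conf"],2),np.round(np.array(d["location"])*[640,400],1),"bb",xs.min(),xs.max(),ys.min(),ys.max(),len(xs))
cut("top","canister_blue_center");cut("scene","canister_blue_center")
res=lambda p:np.r_[proj("top",p)[0]-[352,182.6],proj("scene",p)[0]-[287.5,229.5]]
print(least_squares(res,[.5,-.2,.05]).x)
for uv,z in [((352,182.6),.06),((236.7,159.3),.093),((275,181),.15)]: print(atz("top",uv,z))
for nm,uv in [("FR",(297,200)),("RR",(278,127)),("FL",(159,232))]: print(nm,atz("top",uv,.012))
for nm,t in [("orange",(410.9,184)),("cube",(317,223)),("mug",(327,132)),("bowl",(448,262)),("clk",(266,247)),("green",(370,222))]: print(nm,atz("top",t,.04))
E
```

```text
top canister_blue_center 0.9 [352.8 178. ] bb 343 362 169 191 364
top canister_blue_center 0.72 [376.8 142.6] bb 360 390 125 160 840
top canister_blue_center 0.55 [369.4 260.2] bb 355 386 247 276 771
scene canister_blue_center 0.9 [259.  245.5] bb 243 274 216 271 1360
scene canister_blue_center 0.84 [282.5 229.9] bb 279 297 210 246 544
scene canister_blue_center 0.82 [284.4 178.2] bb 272 296 157 202 732
[ 0.56414423 -0.24769548  0.03496305]
[ 0.55881014 -0.24573191  0.06      ]
[0.60951461 0.05060188 0.093     ]
[ 0.54169595 -0.05429828  0.15      ]
FR [ 0.51967518 -0.10129309  0.012     ]
RR [ 0.72449276 -0.04475573  0.012     ]
FL [0.42969723 0.26351912 0.012     ]
orange [ 0.56088085 -0.40287272  0.04      ]
cube [ 0.45471478 -0.15580691  0.04      ]
mug [ 0.70210939 -0.18021532  0.04      ]
bowl [ 0.35788775 -0.49214741  0.04      ]
clk [ 0.39120553 -0.02506725  0.04      ]
green [ 0.45876428 -0.29368422  0.04      ]
```

```bash
cat >> h.py <<'E'
import math
YAW=np.radians(14.5)
def Rdown(yaw): # tool x at yaw (world), z down
    x=np.array([np.cos(yaw),np.sin(yaw),0]); z=np.array([0,0,-1.]); return np.c_[x,np.cross(z,x),z]
def plan(pt,Rt,step=40,ang=.12,nmin=1,wp=None):
    p,Rc=pose(); pt=np.array(pt,float)
    d=np.linalg.norm(pt-p)*1000; rv=R.from_matrix(Rc.T@Rt).as_rotvec(); a=np.linalg.norm(rv)
    n=max(nmin,math.ceil(d/step),math.ceil(a/ang)); rows=[]
    Rk=Rc.copy()
    for k in range(n):
        dp=(pt-p)/n*1000; rows.append((Rk.T@dp).round(1).tolist()+(rv/n).round(4).tolist()); Rk=Rk@R.from_rotvec(rv/n).as_matrix()
    print(f"from {p.round(4)} dist {d:.1f} ang {np.degrees(a):.2f} rows {n}")
    for i in range(0,n,5): print(rows[i:i+5])
E
python3 - <<'E'
from h import *
Rt=Rdown(YAW+np.pi/2)
plan([.52,-.20,.28],Rt)
E
```

```text
from [ 0.2673 -0.5372  0.2483] dist 422.5 ang 168.04 rows 25
[[-7.6, -15.1, -1.3, 0.0, 0.0, -0.1173], [-5.8, -15.8, -1.3, 0.0, 0.0, -0.1173], [-3.9, -16.4, -1.3, 0.0, 0.0, -0.1173], [-1.9, -16.7, -1.3, 0.0, 0.0, -0.1173], [0.1, -16.9, -1.3, 0.0, 0.0, -0.1173]]
[[2.0, -16.7, -1.3, 0.0, 0.0, -0.1173], [4.0, -16.4, -1.3, 0.0, 0.0, -0.1173], [5.9, -15.8, -1.3, 0.0, 0.0, -0.1173], [7.7, -15.0, -1.3, 0.0, 0.0, -0.1173], [9.4, -14.0, -1.3, 0.0, 0.0, -0.1173]]
[[11.0, -12.8, -1.3, 0.0, 0.0, -0.1173], [12.4, -11.4, -1.3, 0.0, 0.0, -0.1173], [13.6, -9.9, -1.3, 0.0, 0.0, -0.1173], [14.7, -8.3, -1.3, 0.0, 0.0, -0.1173], [15.6, -6.5, -1.3, 0.0, 0.0, -0.1173]]
[[16.2, -4.6, -1.3, 0.0, 0.0, -0.1173], [16.6, -2.7, -1.3, 0.0, 0.0, -0.1173], [16.8, -0.7, -1.3, 0.0, 0.0, -0.1173], [16.8, 1.3, -1.3, 0.0, 0.0, -0.1173], [16.5, 3.2, -1.3, 0.0, 0.0, -0.1173]]
[[16.1, 5.1, -1.3, 0.0, 0.0, -0.1173], [15.3, 7.0, -1.3, 0.0, 0.0, -0.1173], [14.4, 8.7, -1.3, 0.0, 0.0, -0.1173], [13.3, 10.4, -1.3, 0.0, 0.0, -0.1173], [12.0, 11.8, -1.3, 0.0, 0.0, -0.1173]]
```

>>> send_rows --series '[[[-7.6, -15.1, -1.3, 0, 0, -0.117], [-5.8, -15.8, -1.3, 0, 0, -0.117], [-3.9, -16.4, -1.3, 0, 0, -0.117], [-1.9, -16.7, -1.3, 0, 0, -0.117], [0, -17, -1.3, 0, 0, -0.117]]]'

```text
time_s: 1.47
eef_pos: [0.3169, -0.4695, 0.2541]
tcp_rot: [[0.875, -0.484, -0.001], [-0.484, -0.875, -0.001], [-0.001, 0.001, -1.0]]
wrist_force: [0.8, -0.5, -0.5]
width: 0.0855
```

>>> send_rows --series '[[[2, -16.7, -1.3, 0, 0, -0.117], [4, -16.4, -1.3, 0, 0, -0.117], [5.9, -15.8, -1.3, 0, 0, -0.117], [7.7, -15, -1.3, 0, 0, -0.117], [9.4, -14, -1.3, 0, 0, -0.117]]]'

```text
time_s: 1.88
eef_pos: [0.3677, -0.3973, 0.2611]
tcp_rot: [[0.994, 0.109, -0.001], [0.109, -0.994, -0.001], [-0.001, 0.001, -1.0]]
wrist_force: [0.5, -0.8, -0.1]
width: 0.0856
```

>>> send_rows --series '[[[11, -12.8, -1.3, 0, 0, -0.117], [12.4, -11.4, -1.3, 0, 0, -0.117], [13.6, -9.9, -1.3, 0, 0, -0.117], [14.7, -8.3, -1.3, 0, 0, -0.117], [15.6, -6.5, -1.3, 0, 0, -0.117]]]'

```text
time_s: 2.3
eef_pos: [0.4166, -0.3234, 0.2683]
tcp_rot: [[0.749, 0.663, 0.0], [0.663, -0.749, -0.002], [-0.001, 0.002, -1.0]]
wrist_force: [-0.4, 0.3, 0.7]
width: 0.0855
```

>>> send_rows --series '[[[16.2, -4.6, -1.3, 0, 0, -0.117], [16.6, -2.7, -1.3, 0, 0, -0.117], [16.8, -0.7, -1.3, 0, 0, -0.117], [16.8, 1.3, -1.3, 0, 0, -0.117], [16.5, 3.2, -1.3, 0, 0, -0.117]]]'

```text
time_s: 2.72
eef_pos: [0.4632, -0.2482, 0.2756]
tcp_rot: [[0.229, 0.973, 0.001], [0.973, -0.229, -0.002], [-0.002, 0.002, -1.0]]
wrist_force: [-0.1, 0.1, 0.3]
width: 0.0854
```

>>> send_rows --series '[[[16.1, 5.1, -1.3, 0, 0, -0.117], [15.3, 7, -1.3, 0, 0, -0.117], [14.4, 8.7, -1.3, 0, 0, -0.117], [13.3, 10.4, -1.3, 0, 0, -0.117], [12, 11.8, -1.3, 0, 0, -0.117]]]'

```text
time_s: 3.13
eef_pos: [0.5077, -0.1715, 0.2828]
tcp_rot: [[-0.375, 0.927, 0.002], [0.927, 0.375, -0.003], [-0.004, 0.001, -1.0]]
wrist_force: [0.4, -0.5, 0.3]
width: 0.0854
```

Run:
```python
from h import *
s=arm.sense(); print(s["time_s"],s["joint_positions"].round(1),s["eef_pos"],s["tcp_rot"].round(3))
p=pose(); im=snapshot("wrist"); cv2.imwrite("pics/w1.png",im[:,:,::-1]); np.savez("w1.npz",p=p[0],R=p[1],im=im)
for t in ["canister_blue_center","cradle_mouth","bolt_knob"]:
    print(t,[(round(d["conf"],2),np.round(np.array(d["location"])*[640,400],1).tolist()) for d in search_frame("wrist",t)][:4])
plan([.52,-.2,.28],Rdown(YAW+np.pi/2))
```

```text
3.1333 [-18.6  10.2  -8.2  71.4  -0.1 -40.6] [ 0.5077039  -0.17149564  0.28279428] [[-0.375  0.927  0.002]
 [ 0.927  0.375 -0.003]
 [-0.004  0.001 -1.   ]]
canister_blue_center [(0.93, [270.0, 21.1]), (0.84, [174.1, 246.5]), (0.77, [242.7, 194.1])]
cradle_mouth [(0.72, [402.7, 275.3])]
bolt_knob [(0.74, [398.4, 269.4]), (0.19, [241.6, 195.9])]
from [ 0.5073 -0.1722  0.2826] dist 30.7 ang 7.12 rows 2
[[-15.3, 0.8, 1.4, 0.0004, 0.0018, 0.0621], [-15.2, 1.7, 1.3, 0.0004, 0.0018, 0.0621]]
```

View pics/w1.png

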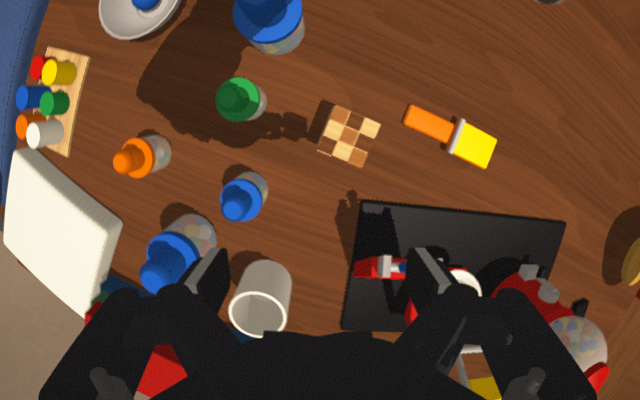

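Run:
```python
from h import *
_,Rs,Rc=T_station(0,0,YAW)
Rt=np.c_[Rc[:,1],Rc[:,0],-Rc[:,2]]; print(np.linalg.det(Rt))
plan([.532,.011,.25],Rt)
im=cv2.imread("pics/w1.png"); cv2.imwrite("pics/w1c.png",cv2.resize(im[160:240,200:300],None,fx=6,fy=6,interpolation=2))
```

```text
0.9999999999999999
from [ 0.5073 -0.1722  0.2826] dist 187.7 ang 30.77 rows 5
[[32.3, 18.1, 6.4, -0.1044, -0.0058, 0.0245], [32.7, 16.5, 8.0, -0.1044, -0.0058, 0.0245], [33.2, 14.8, 9.5, -0.1044, -0.0058, 0.0245], [33.6, 12.9, 10.7, -0.1044, -0.0058, 0.0245], [33.9, 10.9, 11.8, -0.1044, -0.0058, 0.0245]]
```

View pics/w1c.png

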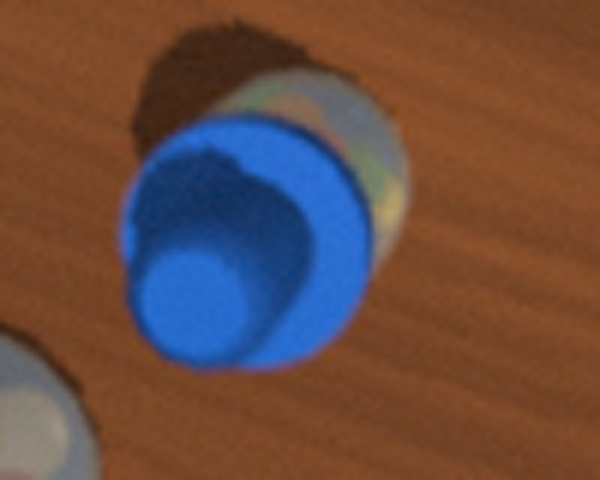

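>>> send_rows --series '[[[32.3, 18, 6.4, -0.104, -0.006, 0.024], [32.7, 16.5, 8, -0.104, -0.006, 0.024], [33.2, 14.8, 9.5, -0.104, -0.006, 0.024], [33.6, 12.9, 10.7, -0.104, -0.006, 0.024], [34, 11, 11.8, -0.104, -0.006, 0.024]]]'

```text
time_s: 3.75
eef_pos: [0.539, 0.0065, 0.2495]
tcp_rot: [[-0.225, 0.837, 0.499], [0.974, 0.191, 0.118], [0.004, 0.513, -0.858]]
wrist_force: [1.0, 0.1, -0.5]
width: 0.0852
```

>>> send_rows --series '[[[0, 0, 0, 0, 0, 0], [0, 0, 0, 0, 0, 0]]]'

```text
time_s: 3.92
eef_pos: [0.5276, 0.0109, 0.2387]
tcp_rot: [[-0.224, 0.841, 0.492], [0.974, 0.188, 0.123], [0.011, 0.507, -0.862]]
wrist_force: [1.9, -0.3, 1.8]
width: 0.0857
```

Run:
```python
from h import *
w=np.load("w1.npz"); ps=(w["p"],w["R"])
print(atz("wrist",(232,210.5),.1,ps),atz("wrist",(241.3,200.5),.062,ps))
p=pose(); im=snapshot("wrist"); cv2.imwrite("pics/w2.png",im[:,:,::-1]); np.savez("w2.npz",p=p[0],R=p[1],im=im)
for t in ["cradle_mouth","bolt_knob","clamp_bar"]:
    print(t,[(round(d["conf"],2),np.round(np.array(d["location"])*[640,400],1).tolist()) for d in search_frame("wrist",t)][:4])
print(arm.sense()["time_s"],p)
```

```text
[ 0.56885005 -0.24469953  0.1       ] [ 0.568005   -0.24377998  0.062     ]
cradle_mouth [(0.76, [335.1, 184.5])]
bolt_knob [(0.7, [217.5, 148.4])]
clamp_bar [(0.68, [357.9, 308.0])]
4.1167 (array([0.52764028, 0.01085881, 0.23868896]), array([[-0.22445245,  0.84105457,  0.49218726],
       [ 0.97442709,  0.18819985,  0.12277077],
       [ 0.01062735,  0.5071568 , -0.86178828]]))
```

View pics/w2.png

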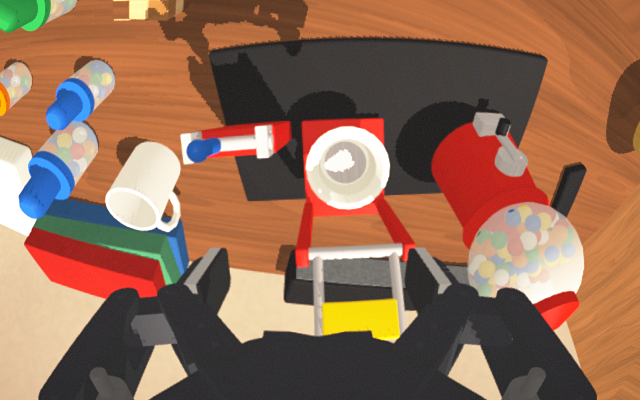

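Run:
```python
from h import *
im=cv2.imread("pics/w2.png"); cv2.imwrite("pics/w2a.png",cv2.resize(im[110:280,285:425],None,fx=4.5/1.3,fy=4.5/1.3,interpolation=2))
cv2.imwrite("pics/w2b.png",cv2.resize(im[115:215,170:300],None,fx=6,fy=6,interpolation=2))
```

```text
(no output)
```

View pics/w2a.png

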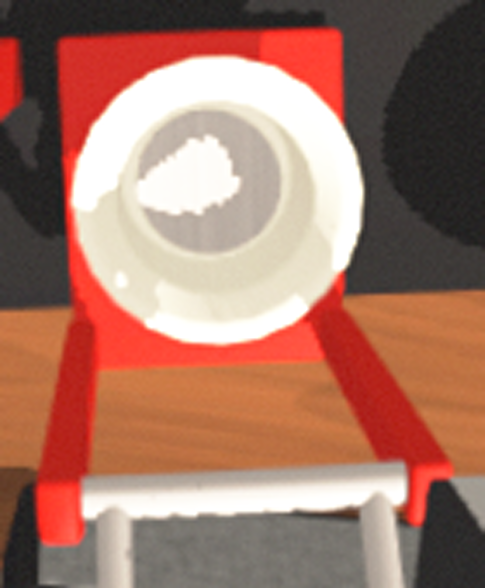

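View pics/w2b.png

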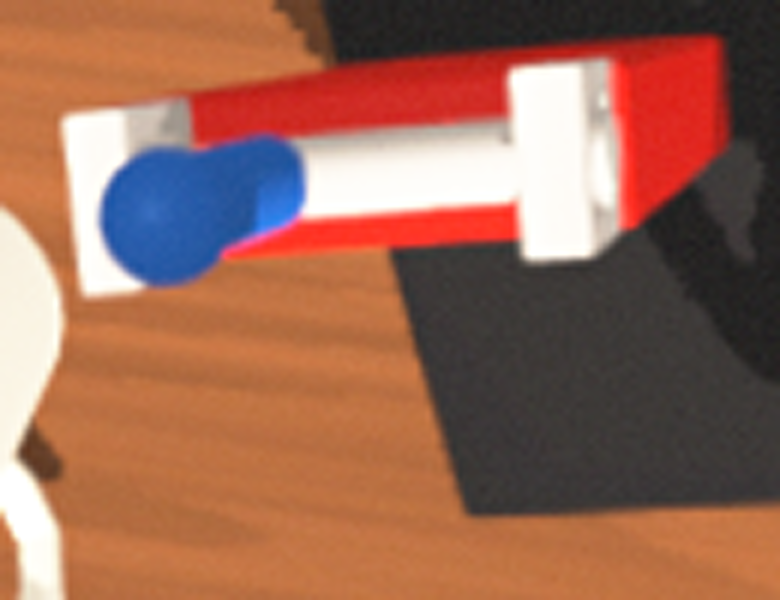

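Run:
```python
from h import *
w=np.load("w2.npz"); ps=(w["p"],w["R"]); 
obs=[]
t=np.linspace(0,2*np.pi,60,endpoint=False)
rim=np.c_[.04*np.cos(t),.04*np.sin(t),-.007+0*t]
s=170*4.5/1.3/ (170*4.5/1.3) ; k=4.5/1.3
bb=np.array([72/k+285,363/k+285,55/k+110,345/k+110])
def f(q,full=False):
    hx,hy,hz,yaw,b,sx,sy=q; h=np.array([hx,hy,hz]); _,Rs,Rc=T_station(0,0,yaw)
    u=proj("wrist",h+rim@Rc.T,ps)
    r=[np.array([u[:,0].min(),u[:,0].max(),u[:,1].min(),u[:,1].max()])-bb]
    r.append((proj("wrist",h+Rc@[.055,-.037,.056],ps)[0]-[308.7,253.6])*.7)
    r.append((proj("wrist",h+Rc@[.055,.037,.056],ps)[0]-[402,249.5])*.7)
    r.append((proj("wrist",h+Rc@[-.035,-.105+b,.0925],ps)[0]-[197.2,150.8]))
    s0=np.array([sx,sy,0])
    r.append((proj("wrist",s0+Rs@[.095,-.135,.012],ps)[0]-[248.3,200.8])*.7)
    r.append((proj("wrist",s0+Rs@[-.125,-.135,.012],ps)[0]-[210,53])*.5)
    r.append((proj("wrist",s0+Rs@[-.125,.25,.012],ps)[0]-[547,58])*.5)
    r.append([(b-.0025)/.0015*.5,(hz-.099)/.001*.5])
    return np.concatenate([np.ravel(x) for x in r])
o=least_squares(f,[.607,.06,.099,YAW,.002,.607,.061]); print(o.x.round(4),np.degrees(o.x[3])); print(o.fun.round(2))
print("sdev",np.sqrt(np.diag(np.linalg.inv(o.jac.T@o.jac))).round(4))
np.save("fit.npy",o.x)
```

```text
[0.5792 0.055  0.0984 0.2752 0.0034 0.6079 0.0649] 15.768139381413441
[-0.46  0.46 -0.22 -0.09  0.38  0.28 -0.28 -0.17 -0.05  0.21 -0.46  1.02
 -0.87 -0.43  1.95  0.5   0.3  -0.32]
sdev [0.0011 0.0007 0.0012 0.0056 0.0012 0.0015 0.0014]
```

```bash
sed -i 's/^YAW=.*/YAW=np.radians(15.8)/' h.py
python3 - <<'E'
from h import *
plan([.568,-.244,.235],Rdown(YAW+np.pi/2),nmin=8)
E
```

```text
from [0.5316 0.0091 0.2419] dist 255.8 ang 30.75 rows 8
[[-31.9, -2.5, -0.9, 0.0668, 0.0006, -0.0065], [-31.9, -2.8, -0.7, 0.0668, 0.0006, -0.0065], [-31.8, -3.0, -0.5, 0.0668, 0.0006, -0.0065], [-31.8, -3.3, -0.3, 0.0668, 0.0006, -0.0065], [-31.8, -3.5, -0.1, 0.0668, 0.0006, -0.0065]]
[[-31.8, -3.7, 0.1, 0.0668, 0.0006, -0.0065], [-31.7, -3.9, 0.3, 0.0668, 0.0006, -0.0065], [-31.7, -4.1, 0.6, 0.0668, 0.0006, -0.0065]]
```

>>> send_rows --series '[[[-32, -2.5, -1, 0.067, 0, -0.006], [-32, -2.8, -1, 0.067, 0, -0.006], [-32, -3, -0.5, 0.067, 0, -0.006], [-32, -3.3, -0.3, 0.067, 0, -0.006], [-32, -3.5, 0, 0.067, 0, -0.006]]]'

```text
time_s: 4.53
eef_pos: [0.5572, -0.1582, 0.2428]
tcp_rot: [[-0.251, 0.95, 0.185], [0.968, 0.247, 0.046], [-0.002, 0.191, -0.982]]
wrist_force: [0.5, 0.0, 0.4]
width: 0.085
```

>>> send_rows --series '[[[-32, -3.7, 0, 0.067, 0, -0.006], [-32, -4, 0.3, 0.067, 0, -0.006], [-32, -4, 0.6, 0.067, 0, -0.006], [0, 0, 0, 0, 0, 0], [0, 0, 0, 0, 0, 0]]]'

```text
time_s: 4.95
eef_pos: [0.581, -0.2766, 0.242]
tcp_rot: [[-0.255, 0.967, -0.014], [0.967, 0.255, -0.013], [-0.009, -0.016, -1.0]]
wrist_force: [0.1, -0.7, 1.8]
width: 0.0854
```

Run:
```python
from h import *
p=pose(); im=snapshot("wrist"); cv2.imwrite("pics/w3.png",im[:,:,::-1]); np.savez("w3.npz",p=p[0],R=p[1],im=im)
print(arm.sense()["time_s"],p)
x,y=proj("wrist",[[.568,-.244,.1]],p)[0]; print(x,y,proj("wrist",[[.568,-.244,.062]],p))
x,y=int(x),int(y); print(x-70,y-60)
cv2.imwrite("pics/w3c.png",cv2.resize(im[y-60:y+60,x-70:x+70,::-1],None,fx=5,fy=5,interpolation=2))
```

```text
5.0 (array([ 0.58104894, -0.27662836,  0.24196846]), array([[-0.25479095,  0.96690023, -0.01362077],
       [ 0.96695284,  0.25462093, -0.01305359],
       [-0.00915338, -0.01649658, -0.99982202]]))
356.355664351076 190.92667498473503 [[352.05630553 182.5296618 ]]
286 130
```

View pics/w3c.png

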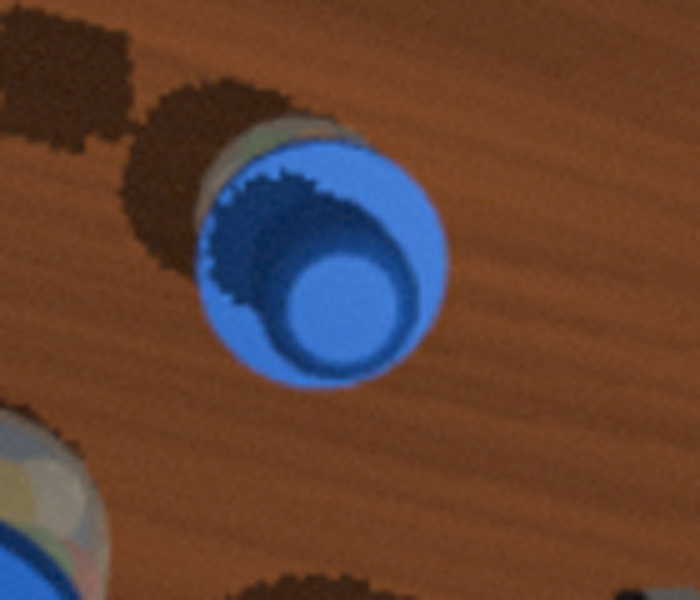

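View pics/w3.png

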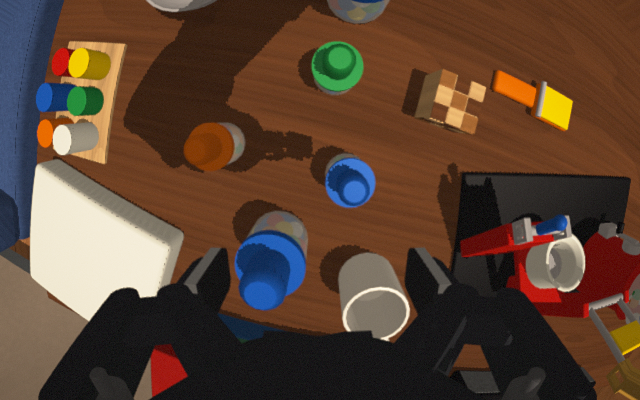

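The small blue canister's cap top is at (354.6,192) and its flange at (350.6,183). The picture shows it clear of the mug and the large blue canister.

Run:
```python
from h import *
w=np.load("w3.npz"); ps=(w["p"],w["R"])
print(atz("wrist",(354.6,192),.1,ps),atz("wrist",(350.6,183),.062,ps))
plan([.569,-.2445,.17],Rdown(YAW+np.pi/2),step=25)
```

```text
[ 0.56935153 -0.24525015  0.1       ] [ 0.56885155 -0.24529781  0.062     ]
from [ 0.5807 -0.2766  0.2416] dist 79.3 ang 1.52 rows 4
[[8.7, -0.5, 17.8, -0.0042, 0.0024, -0.0045], [8.6, -0.5, 17.8, -0.0042, 0.0024, -0.0045], [8.6, -0.6, 17.9, -0.0042, 0.0024, -0.0045], [8.6, -0.6, 17.9, -0.0042, 0.0024, -0.0045]]
```

>>> send_rows --series '[[[8.7, -0.5, 17.8, -0.004, 0.002, -0.004], [8.6, -0.5, 17.8, -0.004, 0.002, -0.004], [8.6, -0.5, 15, -0.004, 0.002, -0.004], [5, -0.5, 10, -0.004, 0.002, -0.004], [0, 0, 0, 0, 0, 0]]]'

```text
time_s: 5.42
eef_pos: [0.5721, -0.2484, 0.1829]
tcp_rot: [[-0.267, 0.964, 0.011], [0.964, 0.267, -0.003], [-0.006, 0.01, -1.0]]
wrist_force: [0.1, 0.7, 0.3]
width: 0.0854
```

Run:
```python
from h import *
plan([.569,-.245,.12],Rdown(YAW+np.pi/2),step=15); s=arm.sense(); print(s["qvel"].round(2),s["time_s"])
```

```text
from [ 0.5721 -0.2484  0.1829] dist 63.0 ang 0.73 rows 5
[[0.9, -0.5, 12.6, 0.002, 0.0012, -0.0011], [0.9, -0.5, 12.6, 0.002, 0.0012, -0.0011], [0.9, -0.5, 12.6, 0.002, 0.0012, -0.0011], [0.9, -0.5, 12.6, 0.002, 0.0012, -0.0011], [0.8, -0.4, 12.6, 0.002, 0.0012, -0.0011]]
[ 0.11 -1.67  0.49  0.68 -0.02  0.24] 5.4167
```

>>> send_rows --series '[[[1, -0.5, 12.6, 0.002, 0.001, -0.001], [1, -0.5, 12.6, 0.002, 0.001, -0.001], [1, -0.5, 12.6, 0.002, 0.001, -0.001], [0.5, -0.5, 8, 0.002, 0.001, -0.001], [0, 0, 0, 0, 0, 0]]]'

```text
time_s: 5.83
eef_pos: [0.571, -0.2455, 0.14]
tcp_rot: [[-0.271, 0.962, 0.01], [0.962, 0.271, -0.004], [-0.007, 0.009, -1.0]]
wrist_force: [0.2, 0.7, -0.3]
width: 0.0856
```

Run:
```python
from h import *
plan([.569,-.245,.084],Rdown(YAW+np.pi/2),step=12); s=arm.sense(); print(s["qvel"].round(2),s["time_s"])
p=pose(); im=snapshot("wrist"); cv2.imwrite("pics/w4.png",im[:,:,::-1]); print(proj("wrist",[.569,-.245,.1],p))
```

```text
from [ 0.571  -0.2455  0.14  ] dist 56.1 ang 0.63 rows 5
[[0.3, -0.5, 11.2, 0.0017, 0.0014, -0.0002], [0.3, -0.4, 11.2, 0.0017, 0.0014, -0.0002], [0.3, -0.4, 11.2, 0.0017, 0.0014, -0.0002], [0.2, -0.4, 11.2, 0.0017, 0.0014, -0.0002], [0.2, -0.4, 11.2, 0.0017, 0.0014, -0.0002]]
[-0.   -0.5   0.32  0.46 -0.02  0.09] 5.8333
[[317.52223641 233.13559175]]
```

View pics/w4.png

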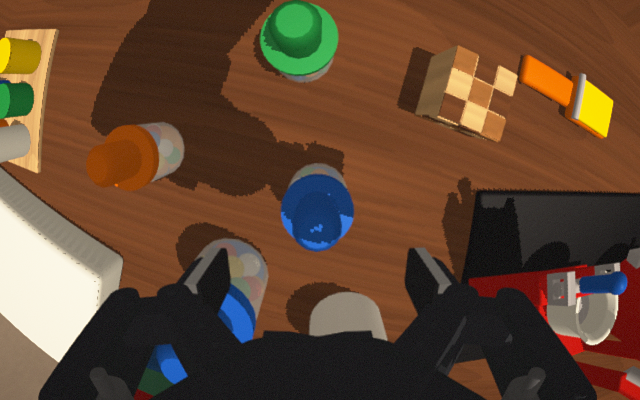

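>>> send_rows --series '[[[0.3, -0.5, 14, 0.002, 0.001, 0], [0.3, -0.5, 14, 0.002, 0.001, 0], [0.3, -0.5, 12, 0.001, 0.001, 0], [0.2, -0.4, 6, 0.001, 0.001, 0], [0, 0, 0, 0, 0, 0]]]'

```text
time_s: 6.3
eef_pos: [0.5723, -0.2468, 0.0959]
tcp_rot: [[-0.271, 0.963, 0.009], [0.963, 0.271, -0.004], [-0.007, 0.007, -1.0]]
wrist_force: [-0.0, 0.8, 0.5]
width: 0.0854
```

Run:
```python
from h import *
plan([.569,-.245,.084],Rdown(YAW+np.pi/2),step=12); s=arm.sense(); print(s["qvel"].round(2),s["time_s"])
```

```text
from [ 0.5723 -0.2468  0.0959] dist 12.5 ang 0.58 rows 2
[[1.4, -1.4, 6.0, 0.0037, 0.0034, -0.0008], [1.3, -1.4, 6.0, 0.0037, 0.0034, -0.0008]]
[-0.05 -0.06  0.19  0.53 -0.02  0.01] 6.3
```

>>> send_rows --series '[[[1.5, -1.5, 6, 0.004, 0.003, 0], [1.5, -1.5, 6, 0.003, 0.003, 0], [0, -0.5, 2, 0, 0, 0], [0, 0, 0, 0, 0, 0]]]'

```text
time_s: 6.63
eef_pos: [0.5687, -0.2452, 0.0819]
tcp_rot: [[-0.271, 0.963, 0.001], [0.963, 0.271, -0.001], [-0.001, 0.001, -1.0]]
wrist_force: [-0.2, 0.4, 0.7]
width: 0.0858
```

Run:
```python
from h import *
plan([.569,-.245,.084],Rdown(YAW+np.pi/2),step=12); s=arm.sense(); print(s["qvel"].round(2),s["time_s"])
```

```text
from [ 0.5687 -0.2452  0.0819] dist 2.2 ang 0.13 rows 1
[[0.1, 0.4, -2.1, 0.0009, 0.001, -0.0018]]
[0.03 0.02 0.1  0.25 0.04 0.1 ] 6.6333
```

>>> send_rows --series '[[[0, 0.4, -3, 0, 0, 0], [0, 0, 0, 0, 0, 0]]]'

```text
time_s: 6.8
eef_pos: [0.5691, -0.2451, 0.0853]
tcp_rot: [[-0.27, 0.963, 0.001], [0.963, 0.27, -0.001], [-0.001, 0.001, -1.0]]
wrist_force: [0.3, -0.3, 0.2]
width: 0.0852
```

>>> send_rows --grip 1 --series '[[[0, 0, 0, 0, 0, 0], [0, 0, 0, 0, 0, 0], [0, 0, 0, 0, 0, 0], [0, 0, 0, 0, 0, 0], [0, 0, 0, 0, 0, 0]]]'

```text
time_s: 7.22
eef_pos: [0.5704, -0.2457, 0.0872]
tcp_rot: [[-0.271, 0.963, 0.004], [0.963, 0.271, -0.002], [-0.003, 0.003, -1.0]]
wrist_force: [-0.7, -1.2, 0.2]
width: 0.0282
```

>>> send_rows --series '[[[0, 0, 0, 0, 0, 0], [0, 0, 0, 0, 0, 0], [0, 0, 0, 0, 0, 0], [0, 0, 0, 0, 0, 0], [0, 0, 0, 0, 0, 0]]]'

```text
time_s: 7.63
eef_pos: [0.5704, -0.2458, 0.0872]
tcp_rot: [[-0.27, 0.963, 0.004], [0.963, 0.27, -0.002], [-0.003, 0.003, -1.0]]
wrist_force: [-0.9, -0.7, 0.9]
width: 0.0284
```

>>> send_rows --series '[[[0, 0, -15, 0, 0, 0], [0, 0, -25, 0, 0, 0], [0, 0, -35, 0, 0, 0], [0, 0, -38, 0, 0, 0], [0, 0, -38, 0, 0, 0]]]'

```text
time_s: 8.05
eef_pos: [0.5622, -0.242, 0.2303]
tcp_rot: [[-0.27, 0.963, -0.018], [0.963, 0.271, 0.008], [0.012, -0.016, -1.0]]
wrist_force: [1.3, -0.4, -1.3]
width: 0.0281
```

>>> send_rows --series '[[[0, 0, -38, 0, 0, 0], [0, 0, -15, 0, 0, 0], [0, 0, 0, 0, 0, 0]]]'

```text
time_s: 8.3
eef_pos: [0.565, -0.2431, 0.2936]
tcp_rot: [[-0.271, 0.963, -0.009], [0.963, 0.271, 0.004], [0.006, -0.008, -1.0]]
wrist_force: [0.5, 0.5, -0.9]
width: 0.0282
```

Run:
```python
from h import *
s=arm.sense();print(s["time_s"],s["width"],s["wrist_force"])
_,Rs,Rc=T_station(0,0,YAW)
Rt=np.c_[Rc[:,1],Rc[:,0],-Rc[:,2]]
home=np.load("fit.npy")[:3]; print("pre",home+Rc[:,2]*.147)
plan([.505,.034,.30],Rt,step=32)
```

```text
8.3 0.028187870500423047 [ 0.51336439  0.51230719 -0.86155825]
pre [0.50849425 0.03494293 0.22567181]
from [ 0.565  -0.2431  0.2936] dist 283.6 ang 30.46 rows 9
[[31.5, 1.9, -0.5, -0.0591, -0.0006, -0.0004], [31.4, 2.0, -0.4, -0.0591, -0.0006, -0.0004], [31.4, 2.0, -0.3, -0.0591, -0.0006, -0.0004], [31.4, 2.0, -0.2, -0.0591, -0.0006, -0.0004], [31.4, 2.0, -0.1, -0.0591, -0.0006, -0.0004]]
[[31.4, 2.1, -0.0, -0.0591, -0.0006, -0.0004], [31.4, 2.1, 0.1, -0.0591, -0.0006, -0.0004], [31.4, 2.1, 0.2, -0.0591, -0.0006, -0.0004], [31.4, 2.1, 0.3, -0.0591, -0.0006, -0.0004]]
```

>>> send_rows --series '[[[31.5, 2, -0.5, -0.059, 0, 0], [31.5, 2, -0.4, -0.059, 0, 0], [31.5, 2, -0.3, -0.059, 0, 0], [31.5, 2, -0.2, -0.059, 0, 0], [31.5, 2, 0, -0.059, 0, 0]]]'

```text
time_s: 8.72
eef_pos: [0.5335, -0.0885, 0.287]
tcp_rot: [[-0.265, 0.925, 0.273], [0.964, 0.251, 0.086], [0.011, 0.286, -0.958]]
wrist_force: [0.1, 0.4, -1.3]
width: 0.028
```

>>> send_rows --series '[[[31.5, 2, 0, -0.059, 0, 0], [28, 2, 0, -0.059, 0, 0], [18, 2, 0, -0.059, 0, 0], [6, 2, 0, -0.03, 0, 0], [0, 0, 0, 0, 0, 0]]]'

```text
time_s: 9.13
eef_pos: [0.507, 0.0033, 0.2788]
tcp_rot: [[-0.27, 0.849, 0.454], [0.963, 0.228, 0.145], [0.019, 0.476, -0.879]]
wrist_force: [-0.3, 0.1, -1.5]
width: 0.0282
```

>>> send_rows --series '[[[0, 0, 0, 0, 0, 0], [0, 0, 0, 0, 0, 0]]]'

```text
time_s: 9.3
eef_pos: [0.5047, 0.0034, 0.2759]
tcp_rot: [[-0.27, 0.852, 0.449], [0.963, 0.229, 0.144], [0.02, 0.472, -0.882]]
wrist_force: [-0.2, -0.1, -1.7]
width: 0.0282
```

```bash
cat >> h.py <<'E'
def rel(): # TCP in cradle frame
    fit=np.load("fit.npy"); _,Rs,Rc=T_station(0,0,fit[3]); Rt=np.c_[Rc[:,1],Rc[:,0],-Rc[:,2]]
    return fit[:3],Rc,Rt
def look(n):
    p=pose(); im=snapshot("wrist"); cv2.imwrite(f"pics/{n}.png",im[:,:,::-1]); np.savez(f"{n}.npz",p=p[0],R=p[1],im=im); return p,im
E
python3 - <<'E'
from h import *
h,Rc,Rt=rel(); p,im=look("w5"); s=arm.sense(); print(s["time_s"],s["qvel"].round(1)); print((Rc.T@(p[0]-h)).round(4))
plan(h+Rc[:,2]*.147,Rt,step=15)
E
```

```text
9.35 [-0.3  0.5  1.2 -0.2 -0.   0.1]
[ 0.0145 -0.0294  0.1966]
from [0.5049 0.0032 0.2759] dist 59.5 ang 2.20 rows 4
[[7.2, -3.3, 12.6, -0.0081, -0.0042, -0.0029], [7.2, -3.4, 12.6, -0.0081, -0.0042, -0.0029], [7.3, -3.5, 12.5, -0.0081, -0.0042, -0.0029], [7.3, -3.6, 12.4, -0.0081, -0.0042, -0.0029]]
```

View pics/w5.png

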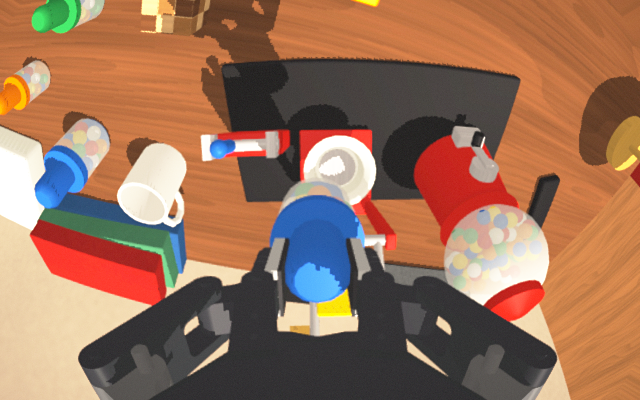

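Run:
```python
import cv2
im=cv2.imread("pics/w5.png"); cv2.imwrite("pics/w5a.png",cv2.resize(im[120:280,270:410],None,fx=4,fy=4,interpolation=2))
cv2.imwrite("pics/w5b.png",cv2.resize(im[50:210,190:300],None,fx=4,fy=4,interpolation=2))
```

```text
(no output)
```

View pics/w5a.png

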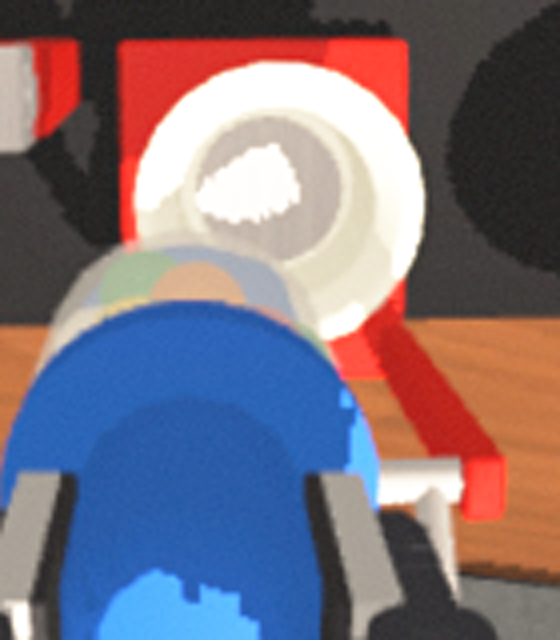

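View pics/w5b.png

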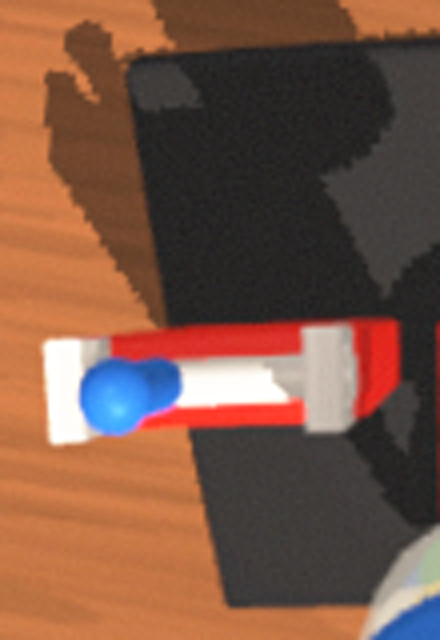

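```bash
cat > fit2.py <<'E'
from h import *
t=np.linspace(0,2*np.pi,90,endpoint=False)
rim=np.c_[.04*np.cos(t),.04*np.sin(t),-.007+0*t]; k=4.5/1.3
W={n:(lambda w:(w["p"],w["R"]))(np.load(n+".npz")) for n in ["w2","w5"]}
def f(q):
    hx,hy,hz,yaw,b,sx,sy=q; h=np.array([hx,hy,hz]); _,Rs,Rc=T_station(0,0,yaw); s0=np.array([sx,sy,0]); r=[]
    for n,bb,hl,hr,kn,rr,fr,fl in [("w2",[72/k+285,363/k+285,55/k+110,345/k+110],(308.7,253.6),(402,249.5),(197.2,150.8),(248.3,200.8),(210,53),(547,58)),
        ("w5",[303.5,376.25,135.25,None],None,(385.5,240.5),(218.75,149),(247,201.5),(222.5,65.5),(519,79))]:
        ps=W[n]; P=lambda X:proj("wrist",X,ps)
        u=P(h+rim@Rc.T); m=[u[:,0].min(),u[:,0].max(),u[:,1].min(),u[:,1].max()]
        r.append([a-c for a,c in zip(m,bb) if c])
        if hl: r.append((P(h+Rc@[.055,-.037,.056])[0]-hl)*.7)
        r.append((P(h+Rc@[.055,.037,.056])[0]-hr)*.7)
        r.append(P(h+Rc@[-.035,-.105+b,.0925])[0]-kn)
        for X,o,g in [([.095,-.135,.012],rr,.7),([-.125,-.135,.012],fr,.5),([-.125,.25,.012],fl,.5)]: r.append((P(s0+Rs@X)[0]-o)*g)
    r.append([(b-.0025)/.0015*.5,(hz-.099)/.001*.5])
    return np.concatenate([np.ravel(x) for x in r])
o=least_squares(f,[.58,.055,.099,YAW,.002,.607,.061]); print(o.x.round(4),np.degrees(o.x[3])); print(o.fun.round(2))
np.save("fit.npy",o.x)
# canister in hand
ps=W["w5"]
cw=np.c_[.025*np.cos(t),.025*np.sin(t),0*t]; cf=np.c_[.021*np.cos(t),.021*np.sin(t),0*t]
def g(q):
    x,y,rx=q; Q=R.from_rotvec([rx,0,0]).as_matrix(); c=np.array([x,y,.0372])
    P=lambda X:proj("wrist",ps[0]+((X@Q.T+c)@ps[1].T),ps)
    u=P(cw+[0,0,-.012]); v=P(cw+[0,0,.046]); v2=P(cf+[0,0,.05])
    return np.array([u[:,1].min()-195,u[:,0].min()-270.3,u[:,0].max()-364.8,min(v[:,1].min(),v2[:,1].min())-180.2])
o2=least_squares(g,[0,0,0]);print("can in tool",o2.x.round(4),o2.fun.round(2))
E
python3 fit2.py
```

```text
[0.5794 0.0552 0.0984 0.2743 0.0032 0.6081 0.0647] 15.71393674598092
[-0.31  0.58 -0.03  0.1   0.52  0.39 -0.19 -0.03  0.09  0.38 -0.63  0.98
 -0.94 -0.47  1.88  0.59 -0.3   0.22 -0.3  -0.57 -0.57 -0.13 -0.18 -0.41
  0.86 -0.71 -0.06  2.16  0.12  0.25 -0.28]
can in tool [ 0.0012 -0.0026 -0.0775] [-0.01  0.07 -0.07 -0.  ]
```

Run:
```python
from h import *
w=np.load("w5.npz"); ps=(w["p"],w["R"]); t=np.linspace(0,2*np.pi,120)
ims=[]
for x,y,rx in [(0.0012,-.0011,0),(0.0012,-.0026,-.0775)]:
    im=cv2.resize(w["im"][150:320,250:390,::-1],None,fx=2.8,fy=2.8,interpolation=2)
    Q=R.from_rotvec([rx,0,0]).as_matrix()
    for z,r in [(-.05,.012),(-.044,.015),(-.012,.025),(.046,.025),(.05,.021)]:
        X=np.c_[r*np.cos(t),r*np.sin(t),0*t+z]@Q.T+[x,y,.0372]
        u=(proj("wrist",ps[0]+X@ps[1].T,ps)-[250,150]+.5)*2.8-.5
        cv2.polylines(im,[u.round().astype(int)],True,(0,255,0) if z<.04 else (0,255,255),1)
    ims.append(im)
cv2.imwrite("pics/w5o.png",np.hstack(ims))
```

```text
(no output)
```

View pics/w5o.png

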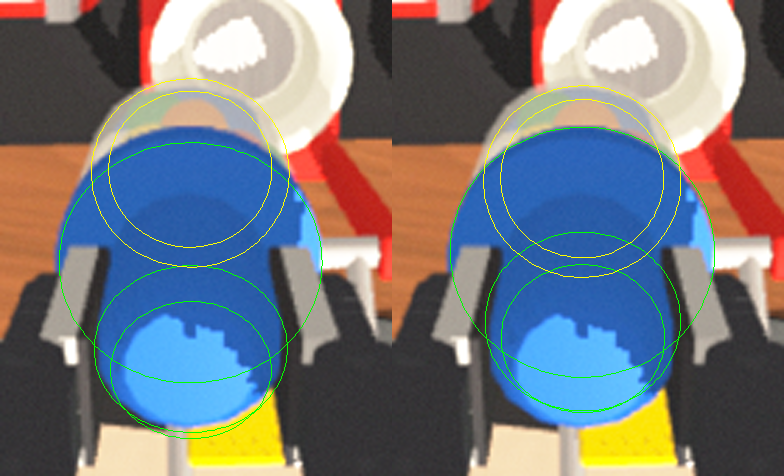

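```bash
cat >> h.py <<'E'
def goto(c,step=12,nmin=1): # canister-centre target in cradle frame
    h,Rc,Rt=rel(); tgt=h+Rc@(np.array(c)+[.0017,-.001,.0372])
    p,_=pose(); print("can centre now",(Rc.T@(p-h)-[.0017,-.001,.0372]).round(4)); s=arm.sense(); print(s["time_s"],s["wrist_force"].round(1),s["width"]); plan(tgt,Rt,step,nmin=nmin)
E
python3 -c "
from h import *
goto([0,0,.065],step=18)"
```

```text
can centre now [ 0.0127 -0.0288  0.1594]
9.35 [-0.9 -0.5 -1. ] 0.028285298801667847
from [0.5049 0.0032 0.2759] dist 99.5 ang 2.20 rows 6
[[4.5, -1.7, 15.9, -0.0054, -0.0029, -0.0018], [4.6, -1.7, 15.8, -0.0054, -0.0029, -0.0018], [4.6, -1.8, 15.8, -0.0054, -0.0029, -0.0018], [4.7, -1.9, 15.8, -0.0054, -0.0029, -0.0018], [4.7, -2.0, 15.8, -0.0054, -0.0029, -0.0018]]
[[4.8, -2.0, 15.8, -0.0054, -0.0029, -0.0018]]
```

>>> send_rows --series '[[[10, -4, 8, -0.008, -0.004, -0.003], [10, -4, 10, -0.008, -0.004, -0.003], [7, -3, 12, -0.008, -0.004, -0.002], [3, -1, 12, -0.008, -0.004, -0.002], [0, 0, 6, 0, 0, 0]]]'

```text
time_s: 9.77
eef_pos: [0.5142, 0.0326, 0.2286]
tcp_rot: [[-0.264, 0.836, 0.482], [0.965, 0.229, 0.131], [-0.001, 0.499, -0.867]]
wrist_force: [-0.7, -0.2, -1.5]
width: 0.0281
```

>>> send_rows --series '[[[0, 0, 0, 0, 0, 0], [0, 0, 0, 0, 0, 0]]]'

```text
time_s: 9.93
eef_pos: [0.5147, 0.0319, 0.2268]
tcp_rot: [[-0.263, 0.838, 0.478], [0.965, 0.229, 0.13], [-0.001, 0.495, -0.869]]
wrist_force: [-0.2, -0.1, -0.6]
width: 0.0281
```

```bash
python3 -c "
from h import *
goto([0,0,.060],step=12)"
```

```text
can centre now [ 0.003  -0.0039  0.1083]
9.9333 [-0.2 -0.1 -0.6] 0.02813400933797753
from [0.5147 0.0319 0.2268] dist 48.5 ang 0.56 rows 5
[[0.8, -0.6, 9.7, -0.0011, 0.0009, -0.0013], [0.8, -0.6, 9.7, -0.0011, 0.0009, -0.0013], [0.8, -0.6, 9.7, -0.0011, 0.0009, -0.0013], [0.8, -0.6, 9.7, -0.0011, 0.0009, -0.0013], [0.8, -0.6, 9.7, -0.0011, 0.0009, -0.0013]]
```

>>> send_rows --series '[[[1.5, -1, 10, -0.002, 0.001, -0.002], [1.5, -1, 10, -0.002, 0.001, -0.002], [1, -1, 10, -0.001, 0.001, -0.002], [0.5, -0.5, 6, 0, 0, 0], [0, 0, 0, 0, 0, 0]]]'

```text
time_s: 10.35
eef_pos: [0.5328, 0.0373, 0.197]
tcp_rot: [[-0.265, 0.833, 0.485], [0.964, 0.231, 0.131], [-0.003, 0.502, -0.865]]
wrist_force: [-0.2, -0.5, -1.0]
width: 0.0286
```

>>> send_rows --series '[[[0, 0, 0, 0, 0, 0], [0, 0, 0, 0, 0, 0]]]'

```text
time_s: 10.52
eef_pos: [0.5335, 0.0367, 0.1978]
tcp_rot: [[-0.265, 0.834, 0.485], [0.964, 0.23, 0.131], [-0.003, 0.502, -0.865]]
wrist_force: [0.6, 0.2, -1.6]
width: 0.0285
```

Run:
```python
from h import *
p,im=look("w6"); goto([0,0,.03],step=8)
h,Rc,Rt=rel(); t=np.linspace(0,2*np.pi,120)
o=cv2.resize(im[90:290,230:430,::-1],None,fx=3,fy=3,interpolation=2)
for r,z in [(.04,-.007),(.034,-.007)]:
    u=(proj("wrist",h+np.c_[r*np.cos(t),r*np.sin(t),0*t+z]@Rc.T,p)-[230,90]+.5)*3-.5; cv2.polylines(o,[u.round().astype(int)],True,(0,255,0),1)
for z,r in [(-.05,.012),(-.044,.015),(.046,.025),(.05,.021)]:
    X=np.c_[r*np.cos(t),r*np.sin(t),0*t+z]+[.001,-.0017,.0372]
    u=(proj("wrist",p[0]+X@p[1].T,p)-[230,90]+.5)*3-.5; cv2.polylines(o,[u.round().astype(int)],True,(0,255,255),1)
cv2.imwrite("pics/w6o.png",o)
```

```text
can centre now [ 0.0055 -0.0044  0.0736]
10.5667 [ 0.1 -0.  -1.2] 0.02834566363454379
from [0.5336 0.0367 0.198 ] dist 44.1 ang 0.43 rows 6
[[0.8, -0.9, 7.3, 0.0005, 0.001, -0.0007], [0.8, -0.9, 7.3, 0.0005, 0.001, -0.0007], [0.8, -0.9, 7.3, 0.0005, 0.001, -0.0007], [0.8, -0.9, 7.3, 0.0005, 0.001, -0.0007], [0.7, -0.9, 7.3, 0.0005, 0.001, -0.0007]]
[[0.7, -0.9, 7.3, 0.0005, 0.001, -0.0007]]
```

View pics/w6o.png

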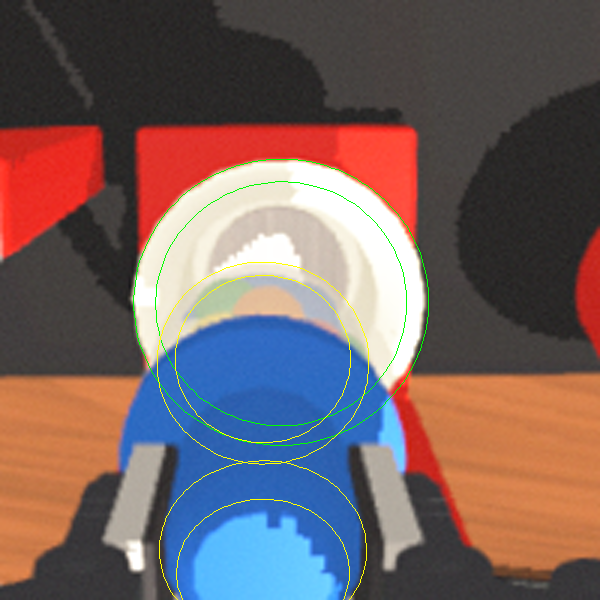

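>>> send_rows --series '[[[3, -4, 2, 0.001, 0.003, -0.002], [2, -3, 4, 0.001, 0.002, -0.002], [1, -1, 4, 0, 0, 0], [0, 0, 0, 0, 0, 0]]]'

```text
time_s: 10.9
eef_pos: [0.5305, 0.0421, 0.1862]
tcp_rot: [[-0.27, 0.832, 0.484], [0.963, 0.234, 0.135], [-0.001, 0.503, -0.864]]
wrist_force: [-0.5, 1.0, -2.0]
width: 0.0285
```

```bash
python3 -c "
from h import *
goto([0,0,.04],step=8)"
```

```text
can centre now [-0.0017  0.0017  0.0641]
10.9 [-0.5  1.  -2. ] 0.028450812999127356
from [0.5305 0.0421 0.1862] dist 24.2 ang 0.20 rows 4
[[-0.4, 0.4, 6.0, 0.0008, 0.0003, 0.0], [-0.4, 0.4, 6.0, 0.0008, 0.0003, 0.0], [-0.4, 0.4, 6.0, 0.0008, 0.0003, 0.0], [-0.4, 0.4, 6.0, 0.0008, 0.0003, 0.0]]
```

>>> send_rows --series '[[[-0.4, 0.4, 6, 0, 0, 0], [-0.4, 0.4, 6, 0, 0, 0], [-0.4, 0, 6, 0, 0, 0], [0, 0, 3, 0, 0, 0], [0, 0, 0, 0, 0, 0]]]'

```text
time_s: 11.32
eef_pos: [0.5426, 0.0445, 0.1661]
tcp_rot: [[-0.271, 0.832, 0.484], [0.963, 0.235, 0.135], [-0.001, 0.503, -0.865]]
wrist_force: [-0.1, 0.6, -1.0]
width: 0.028
```

```bash
python3 -c "
from h import *
goto([0,0,.02],step=6)"
```

```text
can centre now [-0.0011  0.0007  0.0406]
11.3167 [-0.1  0.6 -1. ] 0.028000239753129173
from [0.5426 0.0445 0.1661] dist 20.6 ang 0.18 rows 4
[[-0.2, 0.3, 5.1, 0.0007, 0.0002, 0.0002], [-0.2, 0.3, 5.1, 0.0007, 0.0002, 0.0002], [-0.2, 0.3, 5.1, 0.0007, 0.0002, 0.0002], [-0.2, 0.3, 5.1, 0.0007, 0.0002, 0.0002]]
```

>>> send_rows --series '[[[-0.3, 0.4, 5, 0, 0, 0], [-0.3, 0.4, 5, 0, 0, 0], [0, 0, 5, 0, 0, 0], [0, 0, 2, 0, 0, 0], [0, 0, 0, 0, 0, 0]]]'

```text
time_s: 11.73
eef_pos: [0.5528, 0.0466, 0.1498]
tcp_rot: [[-0.271, 0.832, 0.483], [0.963, 0.235, 0.135], [-0.001, 0.502, -0.865]]
wrist_force: [-0.9, 1.4, -1.5]
width: 0.0282
```

```bash
python3 -c "
from h import *
goto([0,0,.009],step=4)"
```

```text
can centre now [-0.0003 -0.0001  0.0213]
11.7333 [-0.9  1.4 -1.5] 0.028238335506195922
from [0.5528 0.0466 0.1498] dist 12.3 ang 0.14 rows 4
[[0.0, 0.1, 3.1, 0.0006, 0.0002, 0.0001], [0.0, 0.1, 3.1, 0.0006, 0.0002, 0.0001], [0.0, 0.1, 3.1, 0.0006, 0.0002, 0.0001], [0.0, 0.1, 3.1, 0.0006, 0.0002, 0.0001]]
```

Excellent alignment and no contact force. Lowering on to the spring.

>>> send_rows --series '[[[0, 0.1, 4, 0, 0, 0], [0, 0.1, 4, 0, 0, 0], [0, 0, 3, 0, 0, 0], [0, 0, 0, 0, 0, 0]]]'

```text
time_s: 12.07
eef_pos: [0.5592, 0.0482, 0.1398]
tcp_rot: [[-0.271, 0.832, 0.484], [0.963, 0.235, 0.135], [-0.001, 0.503, -0.864]]
wrist_force: [-1.1, -0.2, 0.5]
width: 0.0281
```

```bash
python3 -c "
from h import *
goto([0,0,.009],step=4)"
```

```text
can centre now [ 0.0005 -0.0002  0.0093]
12.0667 [-1.1 -0.2  0.5] 0.028078919545107116
from [0.5592 0.0482 0.1398] dist 0.6 ang 0.19 rows 1
[[0.2, -0.5, 0.3, 0.0031, 0.001, 0.0005]]
```

>>> send_rows --grip -0.2 --series '[[[0, 0, 0, 0, 0, 0], [0, 0, 0, 0, 0, 0], [0, 0, 0, 0, 0, 0], [0, 0, 0, 0, 0, 0]]]'

```text
time_s: 12.4
eef_pos: [0.5605, 0.0484, 0.1411]
tcp_rot: [[-0.271, 0.831, 0.486], [0.963, 0.235, 0.136], [-0.002, 0.505, -0.863]]
wrist_force: [-0.5, 0.9, -0.1]
width: 0.051
```

Run:
```python
from h import *
p,im=look("w7"); goto([0,0,.009])
h,Rc,Rt=rel(); t=np.linspace(0,2*np.pi,120)
o=cv2.resize(im[120:370,220:420,::-1],None,fx=2.4,fy=2.4,interpolation=2)
for z,r in [(-.05,.012),(-.044,.015),(-.012,.025)]:
    u=(proj("wrist",h+np.c_[r*np.cos(t),r*np.sin(t),0*t-z+.009]@Rc.T,p)-[220,120]+.5)*2.4-.5; cv2.polylines(o,[u.round().astype(int)],True,(0,255,0),1)
cv2.imwrite("pics/w7o.png",o)
```

```text
can centre now [ 0.0023 -0.0004  0.0098]
12.45 [-0.2 -0.6 -1.8] 0.05093833711604935
from [0.5605 0.0484 0.1411] dist 2.5 ang 0.35 rows 1
[[0.4, -2.3, 0.8, 0.0059, 0.0012, 0.001]]
```

View pics/w7o.png

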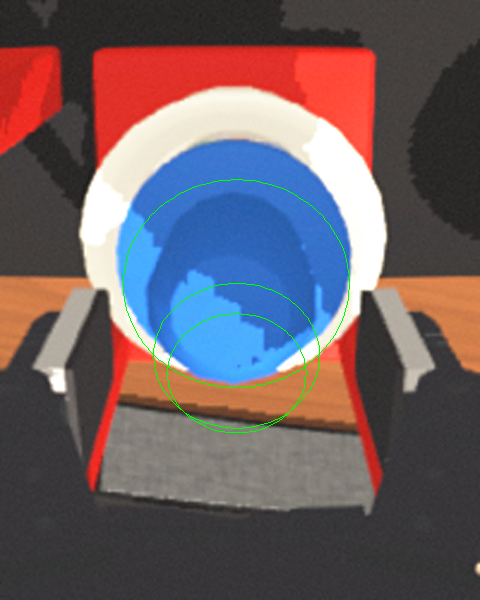

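>>> send_rows --series '[[[0, 0, 0, 0, 0, 0], [0, 0, 0, 0, 0, 0]]]'

```text
time_s: 12.62
eef_pos: [0.5609, 0.0484, 0.1417]
tcp_rot: [[-0.271, 0.83, 0.487], [0.963, 0.235, 0.136], [-0.002, 0.506, -0.863]]
wrist_force: [-0.3, -0.5, -0.4]
width: 0.0511
```

```bash
cat > ov.py <<'E'
from h import *
import sys
def ov(n,x0,y0,x1,y1,k,c=(0,0,.009),tilt=0):
    p,im=look(n); h,Rc,Rt=rel(); t=np.linspace(0,2*np.pi,120)
    o=cv2.resize(im[y0:y1,x0:x1,::-1],None,fx=k,fy=k,interpolation=2)
    Q=R.from_rotvec([0,tilt,0]).as_matrix()
    for z,r,col in [(.05,.012,(0,255,0)),(.044,.015,(0,255,0)),(.012,.025,(0,255,255))]:
        u=(proj("wrist",h+(np.c_[r*np.cos(t),r*np.sin(t),0*t+z]@Q.T+c)@Rc.T,p)-[x0,y0]+.5)*k-.5; cv2.polylines(o,[u.round().astype(int)],True,col,1)
    for z,r in [(-.007,.04),(-.007,.034)]:
        u=(proj("wrist",h+np.c_[r*np.cos(t),r*np.sin(t),0*t+z]@Rc.T,p)-[x0,y0]+.5)*k-.5; cv2.polylines(o,[u.round().astype(int)],True,(255,0,255),1)
    cv2.imwrite(f"pics/{n}o.png",o); s=arm.sense(); print(s["time_s"],s["qvel"].round(2),s["wrist_force"],s["width"])
E
python3 -c "
from ov import *
ov('w8',220,120,420,370,2.4); goto([0,0,.009])"
```

```text
12.6667 [-0.01  0.07 -0.07  0.08 -0.07  0.04] [0.45029451 0.6053231  0.19481128] 0.05115362689354137
can centre now [ 0.0028 -0.0005  0.0101]
12.6667 [0.5 0.6 0.2] 0.05115362689354137
from [0.5608 0.0484 0.1417] dist 3.1 ang 0.40 rows 1
[[0.5, -2.8, 1.1, 0.0068, 0.0014, 0.0011]]
```

View pics/w8o.png

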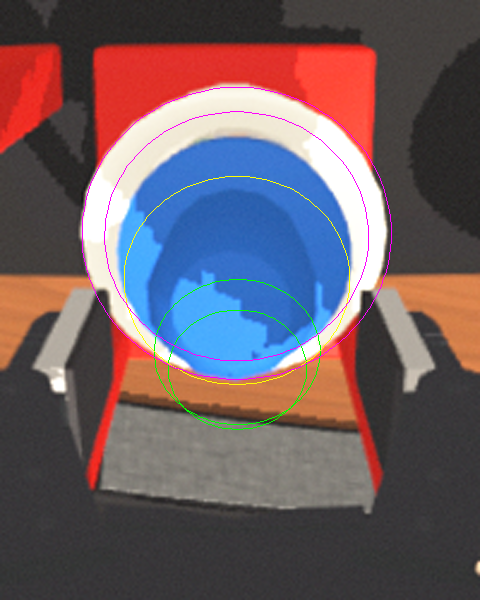

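>>> send_rows --series '[[[0, 0, -8, 0, 0, 0], [0, 0, -12, 0, 0, 0], [0, 0, -20, 0, 0, 0], [0, 0, -30, 0, 0, 0], [0, 0, -20, 0, 0, 0]]]'

```text
time_s: 13.08
eef_pos: [0.5124, 0.0361, 0.2181]
tcp_rot: [[-0.272, 0.835, 0.479], [0.962, 0.236, 0.136], [0.001, 0.498, -0.867]]
wrist_force: [1.0, -0.1, -0.7]
width: 0.0513
```

>>> send_rows --series '[[[0, 0, -10, 0, 0, 0], [0, 0, 0, 0, 0, 0], [0, 0, 0, 0, 0, 0]]]'

```text
time_s: 13.33
eef_pos: [0.5076, 0.034, 0.2337]
tcp_rot: [[-0.271, 0.83, 0.487], [0.963, 0.235, 0.136], [-0.002, 0.505, -0.863]]
wrist_force: [-1.2, 0.8, -0.8]
width: 0.0511
```

```bash
python3 -c "
from ov import *
ov('w9',240,90,440,290,3); goto([0,0,.009])
im=snapshot('scene');cv2.imwrite('pics/s9.png',cv2.resize(im[140:280,330:520,::-1],None,fx=4,fy=4,interpolation=2))"
```

```text
13.3833 [ 0.25  1.56 -0.36 -0.82 -0.08 -0.03] [0.80217468 0.66865146 0.79060157] 0.0511552780786676
can centre now [0.0012 0.0002 0.1171]
13.3833 [0.8 0.7 0.8] 0.0511552780786676
from [0.5078 0.0341 0.2335] dist 108.1 ang 0.35 rows 10
[[-0.0, -0.2, 10.8, 0.0006, 0.0001, 0.0001], [-0.0, -0.2, 10.8, 0.0006, 0.0001, 0.0001], [-0.0, -0.2, 10.8, 0.0006, 0.0001, 0.0001], [-0.0, -0.2, 10.8, 0.0006, 0.0001, 0.0001], [-0.0, -0.2, 10.8, 0.0006, 0.0001, 0.0001]]
[[-0.0, -0.1, 10.8, 0.0006, 0.0001, 0.0001], [-0.0, -0.1, 10.8, 0.0006, 0.0001, 0.0001], [-0.0, -0.1, 10.8, 0.0006, 0.0001, 0.0001], [-0.0, -0.1, 10.8, 0.0006, 0.0001, 0.0001], [-0.0, -0.1, 10.8, 0.0006, 0.0001, 0.0001]]
```

View pics/w9o.png

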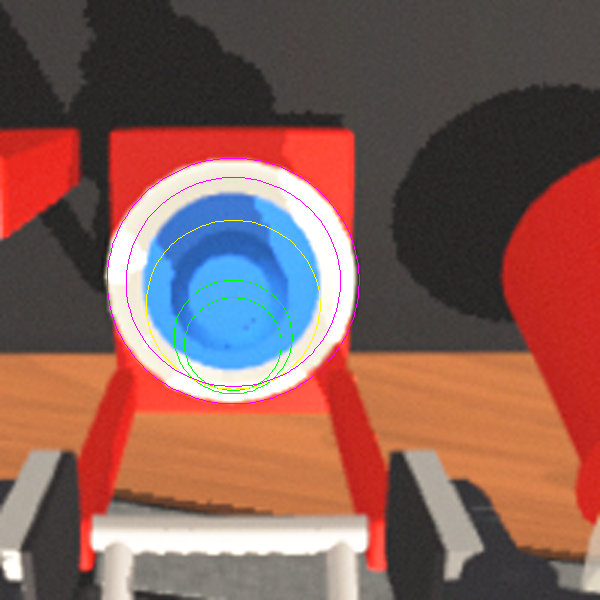

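View pics/s9.png

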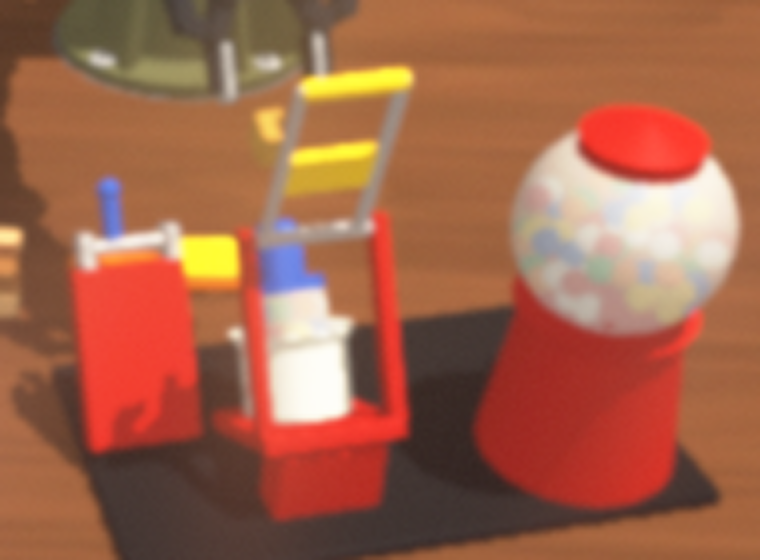

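```bash
cat > cf.py <<'E'
from h import *
def fitcan(n,fl,cap,z0=.009):  # fl: xmin,xmax,ymin,ymax of the flange; cap: same of cap silhouette rim circle (r .012 at z .05)
    w=np.load(n+".npz"); p=(w["p"],w["R"]); h,Rc,Rt=rel(); t=np.linspace(0,2*np.pi,120)
    def bb(q,z,r):
        Q=R.from_rotvec([q[2],q[3],0]).as_matrix(); u=proj("wrist",h+(np.c_[r*np.cos(t),r*np.sin(t),0*t+z]@Q.T+[q[0],q[1],q[4]])@Rc.T,p)
        return np.array([u[:,0].min(),u[:,0].max(),u[:,1].min(),u[:,1].max()])
    g=lambda q:np.r_[bb(q,.012,.025)-fl,bb(q,.05,.012)-cap,(q[4]-z0)/.002]
    o=least_squares(g,[0,0,0,0,z0]); print("x y rx ry z",o.x.round(4),"tilt",np.hypot(o.x[2],o.x[3]).round(3),o.fun.round(1))
    def foot(q): return np.array(q[:3])
    return o.x
E
python3 - <<'E'
from cf import *
c=lambda l:np.array([l[0]/3+240,l[1]/3+240,l[2]/3+90,l[3]/3+90])
for z0 in [.009,0.0]: fitcan("w9",c([143,320,193,370]),c([187,287,255,352]),z0)
E
```

```text
x y rx ry z [-0.0057 -0.0004 -0.0347 -0.09    0.0099] tilt 0.096 [ 0.3 -0.2  0.5 -0.5  0.3 -0.3 -0.1 -0.   0.4]
x y rx ry z [-0.0041 -0.0004 -0.0347 -0.0883  0.0027] tilt 0.095 [ 1.1 -1.   1.4 -1.2  0.8 -0.8  0.4 -0.6  1.4]
```

```bash
cat >> h.py <<'E'
def tgt(c,ry=0,off=(0,0,.0372),step=12,nmin=1,show=True):
    """tool pose holding canister with centre c (cradle frame), tilted ry about cradle y; off: TCP from canister centre in canister axes"""
    h,Rc,Rt=rel(); Q=R.from_rotvec([0,ry,0]).as_matrix(); p,Rn=pose()
    T=h+Rc@(np.array(c)+Q@np.array(off)); Rg=Rc@Q@Rc.T@Rt
    s=arm.sense(); e=R.from_matrix((Rc.T@Rn)@(Rc.T@Rt).T).as_rotvec()
    print("t",s["time_s"],"TCP cradle",(Rc.T@(p-h)).round(4),"rot",e.round(3),"F cradle",(Rc.T@s["wrist_force"]).round(1),"w",s["width"].round(4)); plan(T,Rg,step,nmin=nmin)
E
python3 - <<'E'
from h import *
tgt([-.005,0,.0095],-.09,off=(0,0,.0372+.045))
E
```

```text
Traceback (most recent call last):
  File "h.py", line 52, in tgt
    print("t",s["time_s"],"TCP cradle",(Rc.T@(p-h)).round(4),"rot",e.round(3),"F cradle",(Rc.T@s["wrist_force"]).round(1),"w",s["width"].round(4)); plan(T,Rg,step,nmin=nmin)
                                                                                                                              ^^^^^^^^^^^^^^^^
AttributeError: 'float' object has no attribute 'round'
```

```bash
sed -i 's/s\["width"\].round(4)/round(s["width"],4)/' h.py
python3 - <<'E'
from h import *
tgt([-.005,0,.0095],-.09,off=(0,0,.0372+.045))
E
```

```text
t 13.4333 TCP cradle [ 0.0023 -0.0007  0.1537] rot [-0.001 -0.005  0.001] F cradle [ 0.3  0.  -1. ] w 0.0509
from [0.5076 0.0342 0.2327] dist 64.0 ang 4.89 rows 6
[[0.1, -2.5, 10.4, -0.0142, 0.0001, 0.0002], [0.1, -2.6, 10.3, -0.0142, 0.0001, 0.0002], [0.1, -2.8, 10.3, -0.0142, 0.0001, 0.0002], [0.1, -2.9, 10.3, -0.0142, 0.0001, 0.0002], [0.1, -3.1, 10.2, -0.0142, 0.0001, 0.0002]]
[[0.1, -3.2, 10.2, -0.0142, 0.0001, 0.0002]]
```

>>> send_rows --series '[[[0, -3.5, 12, -0.02, 0, 0], [0, -3.5, 12, -0.02, 0, 0], [0, -3.5, 12, -0.02, 0, 0], [0, -3, 10, -0.02, 0, 0], [0, -2, 5, 0, 0, 0]]]'

```text
time_s: 13.85
eef_pos: [0.5219, 0.0387, 0.1769]
tcp_rot: [[-0.272, 0.789, 0.551], [0.962, 0.224, 0.155], [-0.001, 0.572, -0.82]]
wrist_force: [-0.5, -0.1, -0.0]
width: 0.0513
```

Run:
```python
from ov import *
tgt([-.005,0,.0095],-.09)
ov('w10',240,90,440,290,3,(-.0055,0,.0095),-.09)
```

```text
t 13.85 TCP cradle [-0.0126 -0.0003  0.0978] rot [ 0.    -0.085  0.002] F cradle [-0.4  0.   0.2] w 0.0513
from [0.5219 0.0387 0.1769] dist 51.4 ang 0.28 rows 5
[[0.0, -0.0, 10.3, -0.0009, -0.0001, 0.0003], [0.0, -0.0, 10.3, -0.0009, -0.0001, 0.0003], [0.1, -0.0, 10.3, -0.0009, -0.0001, 0.0003], [0.1, -0.1, 10.3, -0.0009, -0.0001, 0.0003], [0.1, -0.1, 10.3, -0.0009, -0.0001, 0.0003]]
13.9 [ 0.01 -1.26  2.29  4.37 -0.05 -0.14] [-0.03128979  0.51565221 -0.78007031] 0.051288667432763786
```

View pics/w10o.png

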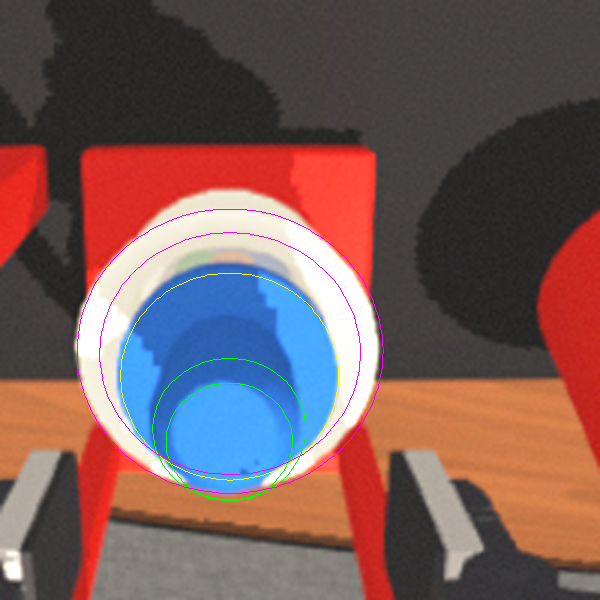

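>>> send_rows --series '[[[0, 0, 12, 0, 0, 0], [0, 0, 12, 0, 0, 0], [0, 0, 10, 0, 0, 0], [0, 0, 5, 0, 0, 0], [0, 0, 0, 0, 0, 0]]]'

```text
time_s: 14.32
eef_pos: [0.5436, 0.0453, 0.1408]
tcp_rot: [[-0.273, 0.794, 0.543], [0.962, 0.225, 0.155], [0.001, 0.565, -0.825]]
wrist_force: [0.9, 0.8, 0.8]
width: 0.0514
```

Run:
```python
from h import *
tgt([-.0055,0,.0095],-.09)
```

```text
t 14.3167 TCP cradle [-0.011   0.0002  0.0552] rot [ 0.002 -0.077  0.001] F cradle [1.3 0.5 0.1] w 0.0514
from [0.5436 0.0453 0.1408] dist 8.9 ang 0.78 rows 1
[[-0.3, 1.5, 8.8, -0.0134, -0.0022, 0.0011]]
```

>>> send_rows --series '[[[0, 1.5, 5, -0.013, 0, 0], [0, 0, 3, 0, 0, 0], [0, 0, 0, 0, 0, 0]]]'

```text
time_s: 14.57
eef_pos: [0.5498, 0.0472, 0.1352]
tcp_rot: [[-0.273, 0.788, 0.552], [0.962, 0.223, 0.158], [0.001, 0.574, -0.819]]
wrist_force: [-0.3, -0.1, 0.4]
width: 0.0513
```

Run:
```python
from h import *
tgt([-.0055,0,.0095],-.09)
```

```text
t 14.5667 TCP cradle [-0.0082  0.0003  0.0472] rot [ 0.003 -0.088  0.002] F cradle [-0.1  0.   0.5] w 0.0513
from [0.5498 0.0472 0.1352] dist 1.0 ang 0.19 rows 1
[[-0.3, -0.7, 0.6, -0.0016, -0.0026, 0.0014]]
```

Close on the cap to straighten it.

>>> send_rows --grip 1 --series '[[[0, 0, 0, 0, 0, 0], [0, 0, 0, 0, 0, 0], [0, 0, 0, 0, 0, 0], [0, 0, 0, 0, 0, 0]]]'

```text
time_s: 14.9
eef_pos: [0.5497, 0.0467, 0.1363]
tcp_rot: [[-0.273, 0.788, 0.552], [0.962, 0.223, 0.157], [0.001, 0.574, -0.819]]
wrist_force: [0.3, -0.2, -2.0]
width: 0.0282
```

Run:
```python
from ov import *
tgt([-.0025,0,.009],0)
ov('w11',220,120,420,370,2.4,(-.0055,0,.0095),-.09)
```

```text
t 14.9 TCP cradle [-0.0078 -0.0001  0.0482] rot [ 0.002 -0.088  0.001] F cradle [-0.8 -0.3 -1.9] w 0.0282
from [0.5497 0.0467 0.1363] dist 5.7 ang 5.03 rows 1
[[0.1, 5.1, 2.5, 0.0878, -0.0016, 0.0014]]
14.95 [-0.04  0.11 -0.07 -0.26  0.04 -0.13] [-0.55448889 -0.39329607 -0.61882942] 0.027890087299682672
```

View pics/w11o.png

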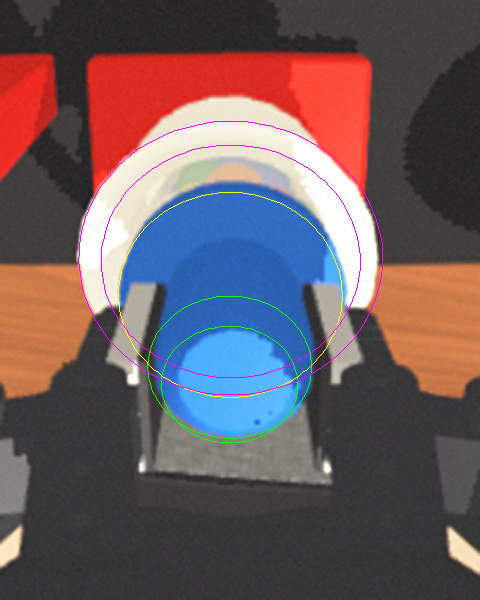

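>>> send_rows --series '[[[0, 1.7, 0.2, 0.03, 0, 0], [0, 1.7, 0.2, 0.03, 0, 0], [0, 1.7, 0.2, 0.028, 0, 0], [0, 0, 0, 0, 0, 0]]]'

```text
time_s: 15.28
eef_pos: [0.5557, 0.0478, 0.1408]
tcp_rot: [[-0.272, 0.833, 0.482], [0.962, 0.236, 0.136], [-0.0, 0.501, -0.866]]
wrist_force: [1.1, 0.3, -0.5]
width: 0.0285
```

Run:
```python
from ov import *
tgt([-.0025,0,.009],0)
ov('w12',220,120,420,370,2.4,(-.0025,0,.009),0)
```

```text
t 15.2833 TCP cradle [-0.0004 -0.0007  0.0491] rot [ 0.    -0.001  0.002] F cradle [ 0.7 -0.  -1. ] w 0.0285
from [0.5557 0.0478 0.1408] dist 3.7 ang 0.11 rows 1
[[0.7, -2.1, 2.9, 0.001, -0.0004, 0.0016]]
15.3333 [-0.25 -0.3  -2.58 -1.48  0.14 -0.05] [ 0.16420096  0.30021772 -2.40517031] 0.02739459197992649
```

View pics/w12o.png

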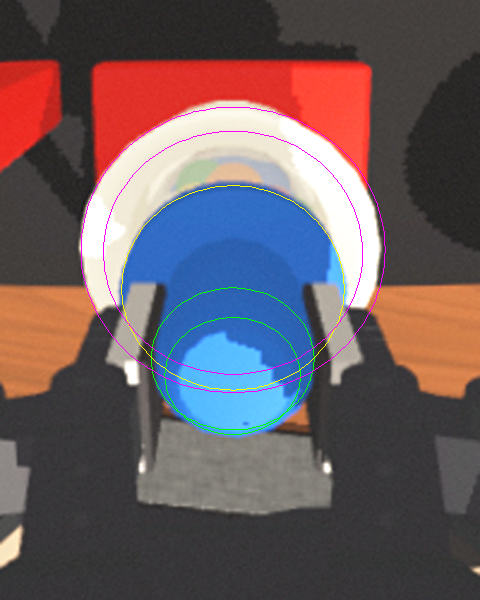

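>>> send_rows --series '[[[0.3, -0.5, 1.5, 0, 0, 0], [0, 0, 0, 0, 0, 0], [0, 0, 0, 0, 0, 0]]]'

```text
time_s: 15.58
eef_pos: [0.5545, 0.048, 0.1379]
tcp_rot: [[-0.272, 0.832, 0.483], [0.962, 0.236, 0.136], [-0.0, 0.502, -0.865]]
wrist_force: [1.3, 0.2, -0.6]
width: 0.0282
```

Run:
```python
from h import *
tgt([-.0025,0,.009],0)
```

```text
t 15.5833 TCP cradle [-0.0028 -0.0001  0.0471] rot [ 0.    -0.002  0.001] F cradle [ 0.8 -0.1 -1.2] w 0.0282
from [0.5545 0.048  0.1379] dist 1.0 ang 0.16 rows 1
[[0.1, 0.3, 0.9, 0.0023, -0.0005, 0.0014]]
```

>>> send_rows --series '[[[0, 0.3, 1.5, 0, 0, 0], [0, 0, 0, 0, 0, 0], [0, 0, 0, 0, 0, 0]]]'

```text
time_s: 15.83
eef_pos: [0.5553, 0.0482, 0.1368]
tcp_rot: [[-0.272, 0.831, 0.484], [0.962, 0.235, 0.137], [-0.0, 0.503, -0.864]]
wrist_force: [1.0, -0.3, 0.8]
width: 0.0282
```

Run:
```python
from h import *
tgt([-.0025,0,.009],0)
```

```text
t 15.8333 TCP cradle [-0.0026 -0.0002  0.0458] rot [ 0.    -0.004  0.001] F cradle [ 1.1 -0.6  0.3] w 0.0282
from [0.5553 0.0482 0.1368] dist 0.5 ang 0.23 rows 1
[[0.2, 0.1, -0.4, 0.0039, -0.0003, 0.0011]]
```

>>> send_rows --series '[[[0, 0, 1.2, 0.003, 0, 0], [0, 0, 0, 0, 0, 0], [0, 0, 0, 0, 0, 0]]]'

```text
time_s: 16.08
eef_pos: [0.556, 0.0484, 0.1361]
tcp_rot: [[-0.272, 0.833, 0.483], [0.962, 0.235, 0.136], [-0.0, 0.501, -0.865]]
wrist_force: [-0.6, -0.9, 1.3]
width: 0.0281
```

Run:
```python
from ov import *
tgt([-.0025,0,.009],0)
ov('w13',220,120,420,370,2.4,(-.0025,0,.009),0)
```

```text
t 16.0833 TCP cradle [-0.0023 -0.0002  0.0448] rot [ 0.    -0.002  0.001] F cradle [-0.1 -0.7  1.6] w 0.0281
from [0.556  0.0484 0.1361] dist 1.4 ang 0.11 rows 1
[[0.2, -0.2, -1.4, 0.0016, -0.0004, 0.0011]]
16.1333 [-0.08 -0.06  0.01 -0.02 -0.08 -0.02] [-0.476808   -0.53972625  2.10122554] 0.028304758898975196
```

View pics/w13o.png

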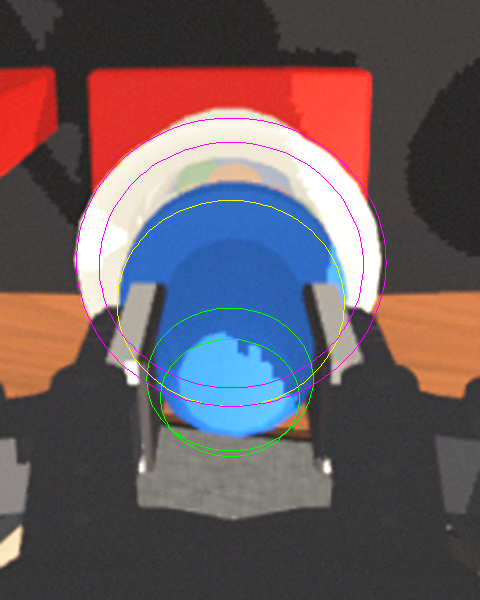

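>>> send_rows --grip -0.2 --series '[[[0, 0, 0, 0, 0, 0], [0, 0, 0, 0, 0, 0], [0, 0, 0, 0, 0, 0], [0, 0, 0, 0, 0, 0]]]'

```text
time_s: 16.47
eef_pos: [0.555, 0.0485, 0.135]
tcp_rot: [[-0.272, 0.834, 0.481], [0.962, 0.236, 0.136], [0.0, 0.499, -0.866]]
wrist_force: [-0.2, 0.9, 0.1]
width: 0.0511
```

Run:
```python
from ov import *
tgt([-.0025,0,.009],0)
ov('w14',220,120,420,370,2.4,(-.0025,0,.009),0)
```

```text
t 16.4667 TCP cradle [-0.0037  0.0002  0.0443] rot [0.001 0.001 0.001] F cradle [0.1 0.9 0.1] w 0.0511
from [0.555  0.0485 0.135 ] dist 2.2 ang 0.09 rows 1
[[-0.2, 1.2, -1.9, -0.0006, -0.001, 0.001]]
16.5167 [-0.01 -0.09  0.06  0.   -0.01 -0.03] [-0.71426441  0.05587571 -0.29447855] 0.05108475712665947
```

View pics/w14o.png

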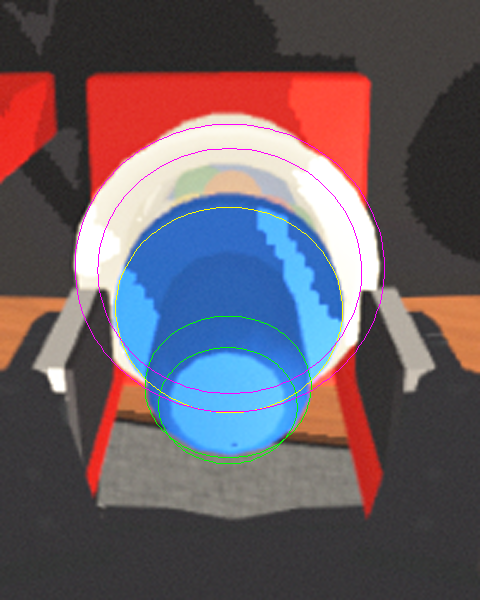

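>>> send_rows --series '[[[0, 0, 0, 0, 0, 0], [0, 0, 0, 0, 0, 0], [0, 0, -6, 0, 0, 0], [0, 0, -12, 0, 0, 0], [0, 0, -20, 0, 0, 0]]]'

```text
time_s: 16.93
eef_pos: [0.5343, 0.0434, 0.1651]
tcp_rot: [[-0.273, 0.837, 0.474], [0.962, 0.236, 0.136], [0.002, 0.494, -0.87]]
wrist_force: [-0.6, 0.7, -0.4]
width: 0.051
```

>>> send_rows --series '[[[0, 0, -30, 0, 0, 0], [0, 0, -25, 0, 0, 0], [0, 0, -10, 0, 0, 0], [0, 0, 0, 0, 0, 0], [0, 0, 0, 0, 0, 0]]]'

```text
time_s: 17.35
eef_pos: [0.5011, 0.0338, 0.2288]
tcp_rot: [[-0.272, 0.835, 0.478], [0.962, 0.236, 0.136], [0.001, 0.497, -0.867]]
wrist_force: [-0.4, 0.8, 0.7]
width: 0.0512
```

Run:
```python
from ov import *
tgt([-.0025,0,.009],0)
ov('w15',240,90,440,290,3,(-.0025,0,.009),0)
```

```text
t 17.35 TCP cradle [-0.0051  0.0006  0.1535] rot [0.001 0.003 0.001] F cradle [0.2 0.9 0.7] w 0.0512
from [0.5011 0.0338 0.2288] dist 107.3 ang 0.20 rows 9
[[-0.1, 0.3, 11.9, -0.0003, -0.0002, 0.0001], [-0.1, 0.3, 11.9, -0.0003, -0.0002, 0.0001], [-0.1, 0.3, 11.9, -0.0003, -0.0002, 0.0001], [-0.1, 0.3, 11.9, -0.0003, -0.0002, 0.0001], [-0.1, 0.3, 11.9, -0.0003, -0.0002, 0.0001]]
[[-0.1, 0.3, 11.9, -0.0003, -0.0002, 0.0001], [-0.1, 0.3, 11.9, -0.0003, -0.0002, 0.0001], [-0.1, 0.3, 11.9, -0.0003, -0.0002, 0.0001], [-0.1, 0.3, 11.9, -0.0003, -0.0002, 0.0001]]
17.4 [ 0.19  1.68 -0.51 -0.64 -0.1   0.08] [ 0.62139717 -0.56267024  0.37060014] 0.05158471347899595
```

View pics/w15o.png

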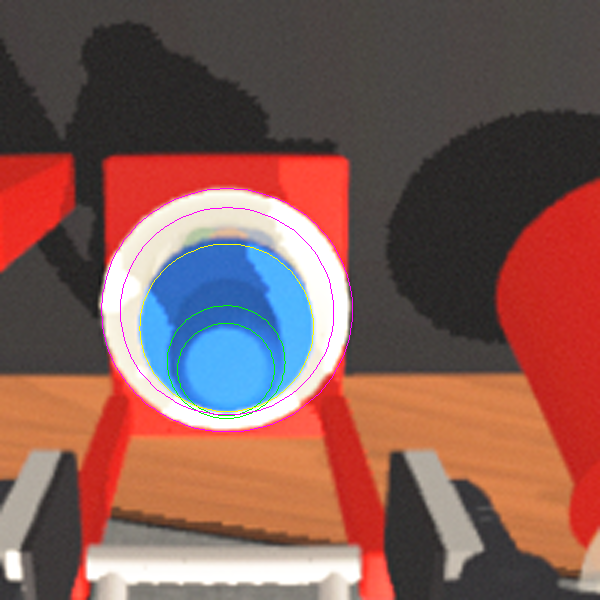

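Run:
```python
from h import *
h,Rc,Rt=rel()
a=snapshot("scene");b=snapshot("top")
cv2.imwrite("pics/s16.png",cv2.resize(a[140:240,370:470,::-1],None,fx=5,fy=5,interpolation=2));cv2.imwrite("pics/t16.png",cv2.resize(b[100:200,180:280,::-1],None,fx=5,fy=5,interpolation=2))
for n in ["scene","top"]:
  for th in [2.2,2.3,2.4,2.5]:
    P=[h+Rc@[.055-.125*np.cos(th),y,.056+.125*np.sin(th)] for y in (-.026,0,.026)]
    print(n,th,proj(n,P).round(1).tolist())
s=arm.sense(); print(s["joint_positions"].round(1))
```

```text
scene 2.2 [[404.1, 156.0], [415.1, 154.8], [426.1, 153.6]]
scene 2.3 [[405.9, 159.3], [417.0, 158.1], [428.1, 156.9]]
scene 2.4 [[407.7, 163.1], [418.9, 161.9], [430.0, 160.7]]
scene 2.5 [[409.4, 167.4], [420.7, 166.2], [431.9, 164.9]]
top 2.2 [[225.2, 130.2], [213.1, 133.3], [201.1, 136.4]]
top 2.3 [[224.1, 125.1], [212.1, 128.2], [200.0, 131.3]]
top 2.4 [[223.1, 120.4], [211.2, 123.4], [199.2, 126.5]]
top 2.5 [[222.3, 116.1], [210.4, 119.1], [198.5, 122.1]]
[ -1.4 -13.8 -46.4  28.9   8.5 -15.1]
```

View pics/s16.png

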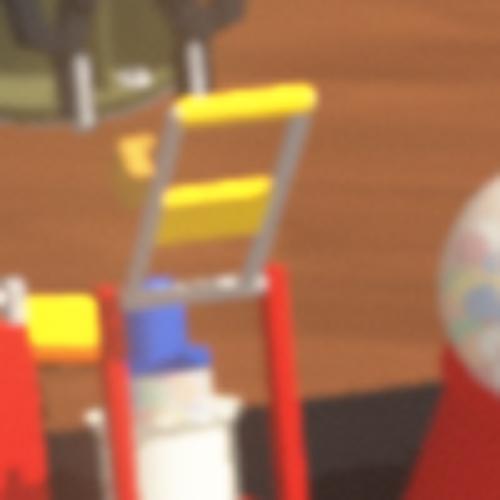

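View pics/t16.png

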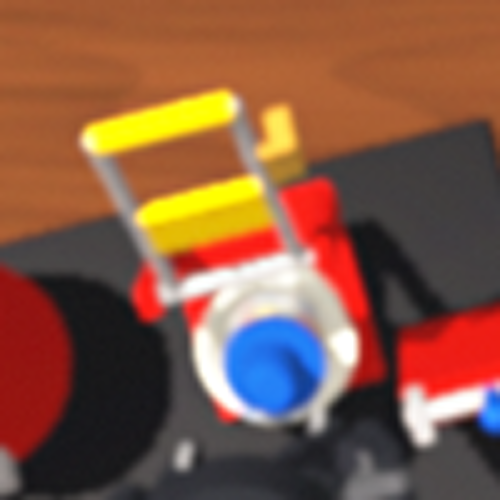

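```bash
cat >> h.py <<'E'
def barpos(th):
    h,Rc,_=rel(); return h+Rc@np.array([.055-.125*np.cos(th),0,.056+.125*np.sin(th)])
def Rbar(a):
    y=np.load("fit.npy")[3]; Rs=R.from_euler('z',y).as_matrix(); c,s=np.cos(a),np.sin(a)
    return Rs@np.c_[[c,0,s],[0,-1,0],[s,0,-c]]
def tobar(th,a,back=0,step=35,nmin=1):
    Rb=Rbar(a); p,Rn=pose(); b=barpos(th); s=arm.sense()
    h,Rc,_=rel(); print("t",round(s["time_s"],2),"TCP-bar in tool(mm)",(Rn.T@(p-b)*1000).round(1),"F",s["wrist_force"].round(1),"w",round(s["width"],4),"j",s["joint_positions"].round(0))
    c=Rc.T@(p-h)-[.055,0,.056]; print("angle of TCP about hinge",np.arctan2(c[2],-c[0]).round(3),"radius",np.hypot(c[0],c[2]).round(4), "y",c[1].round(4))
    plan(b-Rb[:,2]*back/1000,Rb,step,nmin=nmin)
E
python3 - <<'E'
from h import *
print(barpos(2.38))
tobar(2.38,0,90)
p,_=pose(); plan(p+[0,0,.13],Rbar(0))
E
```

```text
[0.63223918 0.07002245 0.29437683]
t 17.5 TCP-bar in tool(mm) [   1.1 -151.8   -9. ] F [-0.1 -0.1  0.4] w 0.0511 j [ -1. -14. -46.  29.   9. -15.]
angle of TCP about hinge 1.003 radius 0.114 y 0.0009
from [0.5008 0.0339 0.227 ] dist 208.2 ang 93.85 rows 14
[[-0.1, 14.0, -4.9, 0.0289, -0.0291, 0.1096], [1.3, 13.8, -5.4, 0.0289, -0.0291, 0.1096], [2.6, 13.4, -5.8, 0.0289, -0.0291, 0.1096], [3.9, 12.9, -6.3, 0.0289, -0.0291, 0.1096], [5.1, 12.2, -6.8, 0.0289, -0.0291, 0.1096]]
[[6.2, 11.4, -7.3, 0.0289, -0.0291, 0.1096], [7.2, 10.4, -7.8, 0.0289, -0.0291, 0.1096], [8.0, 9.4, -8.3, 0.0289, -0.0291, 0.1096], [8.7, 8.2, -8.8, 0.0289, -0.0291, 0.1096], [9.3, 7.0, -9.3, 0.0289, -0.0291, 0.1096]]
[[9.7, 5.6, -9.7, 0.0289, -0.0291, 0.1096], [10.0, 4.3, -10.2, 0.0289, -0.0291, 0.1096], [10.1, 2.9, -10.6, 0.0289, -0.0291, 0.1096], [10.0, 1.5, -10.9, 0.0289, -0.0291, 0.1096]]
from [0.5008 0.0339 0.227 ] dist 130.0 ang 93.85 rows 14
[[0.0, 4.6, -8.1, 0.0289, -0.0291, 0.1096], [0.3, 4.3, -8.2, 0.0289, -0.0291, 0.1096], [0.5, 4.1, -8.3, 0.0289, -0.0291, 0.1096], [0.7, 3.8, -8.5, 0.0289, -0.0291, 0.1096], [0.8, 3.4, -8.6, 0.0289, -0.0291, 0.1096]]
[[0.9, 3.1, -8.7, 0.0289, -0.0291, 0.1096], [1.0, 2.7, -8.8, 0.0289, -0.0291, 0.1096], [1.0, 2.4, -8.9, 0.0289, -0.0291, 0.1096], [1.0, 2.0, -9.0, 0.0289, -0.0291, 0.1096], [0.9, 1.6, -9.1, 0.0289, -0.0291, 0.1096]]
[[0.8, 1.3, -9.2, 0.0289, -0.0291, 0.1096], [0.7, 0.9, -9.2, 0.0289, -0.0291, 0.1096], [0.5, 0.6, -9.3, 0.0289, -0.0291, 0.1096], [0.3, 0.3, -9.3, 0.0289, -0.0291, 0.1096]]
```

>>> send_rows --series '[[[0, 4.6, -10, 0.029, -0.029, 0.11], [0.3, 4.3, -10, 0.029, -0.029, 0.11], [0.5, 4, -10, 0.029, -0.029, 0.11], [0.7, 3.8, -10, 0.029, -0.029, 0.11], [0.8, 3.4, -10, 0.029, -0.029, 0.11]]]'

```text
time_s: 17.92
eef_pos: [0.4912, 0.0323, 0.2712]
tcp_rot: [[0.305, 0.896, 0.324], [0.948, -0.319, -0.009], [0.095, 0.309, -0.946]]
wrist_force: [0.7, -0.5, 0.1]
width: 0.0512
```

>>> send_rows --series '[[[1, 3, -10, 0.029, -0.029, 0.11], [1, 2.7, -10, 0.029, -0.029, 0.11], [1, 2.4, -10, 0.029, -0.029, 0.11], [1, 2, -10, 0.029, -0.029, 0.11], [1, 1.6, -10, 0.029, -0.029, 0.11]]]'

```text
time_s: 18.33
eef_pos: [0.4902, 0.0345, 0.3184]
tcp_rot: [[0.786, 0.608, 0.11], [0.615, -0.787, -0.047], [0.058, 0.104, -0.993]]
wrist_force: [0.5, 0.9, 0.2]
width: 0.0512
```

Run:
```python
from h import *
tobar(2.38,0,80)
```

```text
t 18.33 TCP-bar in tool(mm) [-132.1  -55.9  -37.8] F [0.5 0.9 0.2] w 0.0512 j [  6.  -0. -15.  69.  -3.  58.]
angle of TCP about hinge 1.437 radius 0.1819 y 0.0043
from [0.4902 0.0345 0.3184] dist 156.7 ang 23.18 rows 5
[[27.3, 12.8, -8.3, 0.0184, -0.0155, 0.0773], [28.1, 10.5, -9.0, 0.0184, -0.0155, 0.0773], [28.7, 8.2, -9.6, 0.0184, -0.0155, 0.0773], [29.1, 5.8, -10.2, 0.0184, -0.0155, 0.0773], [29.3, 3.3, -10.7, 0.0184, -0.0155, 0.0773]]
```

>>> send_rows --series '[[[5, 3, -30, 0.018, -0.015, 0.077], [25, 10, -20, 0.018, -0.015, 0.077], [30, 10, -5, 0.018, -0.015, 0.077], [30, 7, 0, 0.018, -0.015, 0.077], [30, 4, 0, 0.018, -0.015, 0.077]]]'

```text
time_s: 18.75
eef_pos: [0.6097, 0.0623, 0.3763]
tcp_rot: [[0.967, 0.253, -0.011], [0.253, -0.968, 0.001], [-0.01, -0.004, -1.0]]
wrist_force: [0.7, -0.3, -0.5]
width: 0.0513
```

>>> send_rows --series '[[[0, 0, 0, 0, 0, 0], [0, 0, 0, 0, 0, 0]]]'

```text
time_s: 18.92
eef_pos: [0.6164, 0.0634, 0.3673]
tcp_rot: [[0.968, 0.25, -0.021], [0.25, -0.968, 0.001], [-0.02, -0.006, -1.0]]
wrist_force: [-0.7, 0.5, 1.2]
width: 0.0517
```

Run:
```python
from h import *
tobar(2.38,0,60,step=15)
p,im=look("w20"); print(proj("wrist",[barpos(2.38)],p))
```

```text
t 18.92 TCP-bar in tool(mm) [-18.4   2.  -72.6] F [-0.7  0.5  1.2] w 0.0517 j [ 6. 21. 16. 87.  0. 81.]
angle of TCP about hinge 2.189 radius 0.1937 y -0.0021
from [0.6164 0.0634 0.3673] dist 21.5 ang 1.71 rows 2
[[8.6, -1.2, 6.3, -0.0033, 0.01, -0.0106], [8.5, -1.1, 6.4, -0.0033, 0.01, -0.0106]]
[[343.7450069 218.0042274]]
```

View pics/w20.png

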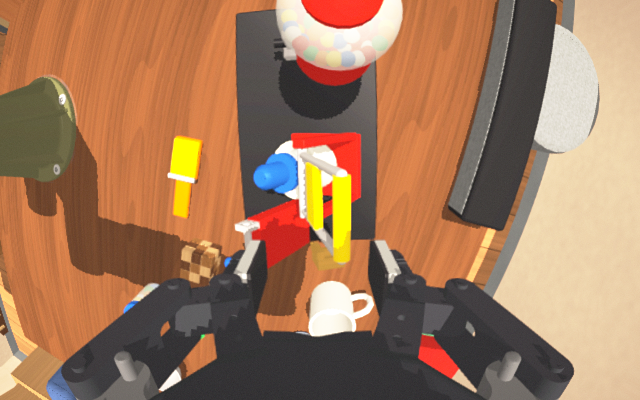

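>>> send_rows --series '[[[9, -1, 3, -0.003, 0.01, -0.01], [8, -1, 6, -0.003, 0.01, -0.01], [3, 0, 12, 0, 0, 0], [0, 0, 12, 0, 0, 0], [0, 0, 0, 0, 0, 0]]]'

```text
time_s: 19.38
eef_pos: [0.6336, 0.0717, 0.3305]
tcp_rot: [[0.961, 0.276, 0.002], [0.276, -0.961, 0.0], [0.002, 0.001, -1.0]]
wrist_force: [-1.4, -0.0, -0.7]
width: 0.051
```

Run:
```python
from h import *
tobar(2.38,0,0,step=12)
```

```text
t 19.38 TCP-bar in tool(mm) [  1.9  -1.2 -36.1] F [-1.4 -0.  -0.7] w 0.051 j [ 6. 21. 13. 81. -0. 80.]
angle of TCP about hinge 2.327 radius 0.1604 y 0.0012
from [0.6336 0.0717 0.3305] dist 36.2 ang 0.35 rows 4
[[-0.5, 0.3, 9.0, 0.0001, -0.0006, 0.0014], [-0.5, 0.3, 9.0, 0.0001, -0.0006, 0.0014], [-0.5, 0.3, 9.0, 0.0001, -0.0006, 0.0014], [-0.5, 0.3, 9.0, 0.0001, -0.0006, 0.0014]]
```

>>> send_rows --series '[[[-0.6, 0.3, 11, 0, 0, 0], [-0.6, 0.3, 11, 0, 0, 0], [-0.5, 0.3, 10, 0, 0, 0], [0, 0, 4, 0, 0, 0], [0, 0, 0, 0, 0, 0]]]'

```text
time_s: 19.8
eef_pos: [0.6303, 0.0712, 0.2967]
tcp_rot: [[0.96, 0.28, 0.009], [0.28, -0.96, 0.001], [0.009, 0.002, -1.0]]
wrist_force: [0.1, -0.5, 0.4]
width: 0.0512
```

Run:
```python
from h import *
tobar(2.38,0,0,step=12)
p,im=look("w21"); cv2.imwrite("pics/w21c.png",cv2.resize(im[130:330,220:420,::-1],None,fx=3,fy=3))
```

```text
t 19.8 TCP-bar in tool(mm) [-1.6 -1.6 -2.3] F [ 0.1 -0.5  0.4] w 0.0512 j [ 6. 21.  7. 76. -0. 80.]
angle of TCP about hinge 2.363 radius 0.1268 y 0.0016
from [0.6303 0.0712 0.2967] dist 3.3 ang 0.75 rows 1
[[1.6, 1.6, 2.3, 0.0019, -0.0089, 0.0094]]
```

View pics/w21c.png

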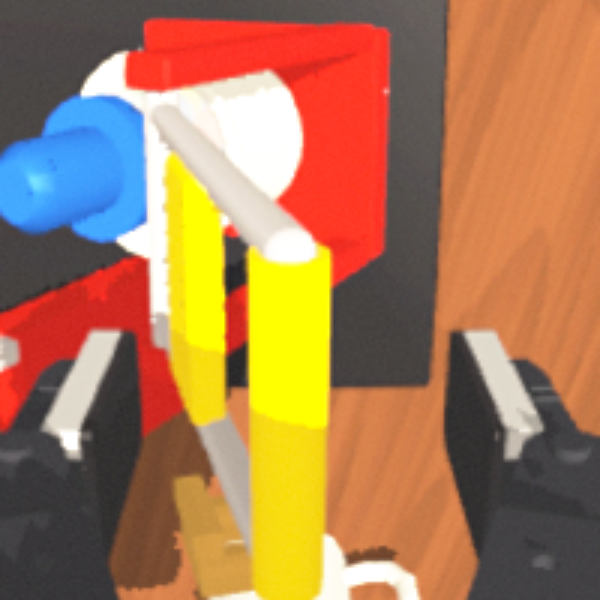

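Bar is centred between the pads (crop x 290 vs pads at 135/450). Close.

>>> send_rows --grip 1 --series '[[[0, 0, 1.5, 0, 0, 0], [0, 0, 0, 0, 0, 0], [0, 0, 0, 0, 0, 0], [0, 0, 0, 0, 0, 0], [0, 0, 0, 0, 0, 0]]]'

```text
time_s: 20.27
eef_pos: [0.6306, 0.0712, 0.2977]
tcp_rot: [[0.96, 0.28, 0.011], [0.28, -0.96, 0.001], [0.011, 0.002, -1.0]]
wrist_force: [0.1, -0.7, -2.1]
width: 0.0094
```

Run:
```python
from h import *
tobar(2.38,0,0,step=12)
# rows for arc from 2.36 down
import sys
```

```text
t 20.27 TCP-bar in tool(mm) [-1.3 -1.6 -3.3] F [ 0.1 -0.7 -2.1] w 0.0094 j [ 6. 21.  7. 76. -0. 80.]
angle of TCP about hinge 2.363 radius 0.1278 y 0.0016
from [0.6306 0.0712 0.2977] dist 3.9 ang 0.84 rows 1
[[1.3, 1.6, 3.3, 0.0023, -0.011, 0.0095]]
```

```bash
cat >> h.py <<'E'
OFF=np.array([-.0013,0,-.0033]) # TCP relative to bar in tool frame (y ignored)
def arc(th1,n,aend=np.radians(20),th0=2.363,show=5):
    h,Rc,_=rel(); p,Rn=pose(); s=arm.sense(); b=p-Rn@OFF
    c=Rc.T@(b-h)-[.055,0,.056]; th=np.arctan2(c[2],-c[0]); r=np.hypot(c[0],c[2])
    print("t",round(s["time_s"],2),"theta",th.round(3),"r",r.round(4),"y",c[1].round(4),"Fcradle",(Rc.T@s["wrist_force"]).round(1),"w",round(s["width"],4),"j",s["joint_positions"].round(0))
    rows=[];P,Q=p,Rn
    for k in range(1,n+1):
        t=th+(th1-th)*k/n; g=Rbar(aend*np.clip(1-t/th0,0,1)); 
        rr=r+(.125-r)*k/n
        bt=h+Rc@np.array([.055-rr*np.cos(t),c[1],.056+rr*np.sin(t)])
        P2=bt+g@OFF; rows.append(np.r_[(Q.T@(P2-P)*1000).round(1),R.from_matrix(Q.T@g).as_rotvec().round(3)].tolist()); P,Q=P2,g
    print(rows)
E
python3 -c "
from h import *
arc(1.7,5)"
```

```text
t 20.27 theta 2.38 r 0.125 y 0.0016 Fcradle [-1.2 -0.7 -1.8] w 0.0094 j [ 6. 21.  7. 76. -0. 80.]
[[-16.6, -0.2, -3.8, 0.002, 0.007, 0.009], [-17.0, 0.0, -1.7, 0.0, 0.02, -0.0], [-17.1, -0.0, 0.3, -0.0, 0.02, 0.0], [-16.9, -0.0, 2.3, -0.0, 0.02, -0.0], [-16.5, -0.0, 4.2, 0.0, 0.02, 0.0]]
```

>>> send_rows --series '[[[-12, 0, -3, 0, 0.007, 0.005], [-17, 0, -1.7, 0, 0.02, 0], [-17, 0, 0.3, 0, 0.02, 0], [-17, 0, 2.3, 0, 0.02, 0], [-16.5, 0, 4.2, 0, 0.02, 0]]]'

```text
time_s: 20.68
eef_pos: [0.576, 0.0556, 0.3018]
tcp_rot: [[0.95, 0.279, 0.143], [0.276, -0.96, 0.039], [0.148, 0.002, -0.989]]
wrist_force: [8.2, 4.1, 16.6]
width: 0.0096
```

```bash
python3 -c "
from h import *
arc(1.2,5)"
```

```text
t 20.68 theta 1.927 r 0.1261 y 0.0013 Fcradle [16.1  1.8  9.8] w 0.0096 j [ 5.  8. -9. 65.  2. 79.]
[[-18.0, -0.2, 1.8, 0.001, -0.063, 0.008], [-17.5, -0.0, 5.6, 0.0, 0.021, 0.0], [-16.6, 0.0, 7.7, 0.0, 0.021, -0.0], [-15.5, 0.0, 9.7, -0.0, 0.021, 0.0], [-14.2, -0.0, 11.5, 0.0, 0.021, -0.0]]
```

>>> send_rows --series '[[[-18, 0, 3, 0, -0.02, 0], [-17.5, 0, 5, 0, 0, 0], [-16.6, 0, 7.5, 0, 0, 0], [-15.5, 0, 9.5, 0, 0.01, 0], [-14.2, 0, 11.5, 0, 0.01, 0]]]'

```text
time_s: 21.1
eef_pos: [0.5209, 0.0398, 0.276]
tcp_rot: [[0.938, 0.282, 0.2], [0.276, -0.959, 0.055], [0.207, 0.003, -0.978]]
wrist_force: [-23.1, -1.9, 44.0]
width: 0.0096
```

```bash
python3 -c "
from h import *
arc(.75,5)"
```

```text
t 21.1 theta 1.423 r 0.1258 y 0.001 Fcradle [ 2.3  4.4 49.5] w 0.0096 j [  3.  -1. -22.  57.   3.  77.]
[[-14.4, -0.2, 8.6, 0.001, -0.05, 0.012], [-12.7, -0.0, 11.2, 0.0, 0.02, -0.0], [-11.3, 0.0, 12.6, 0.0, 0.02, -0.0], [-9.8, 0.0, 13.8, -0.0, 0.02, 0.0], [-8.2, -0.0, 14.8, 0.0, 0.02, -0.0]]
```

>>> send_rows --series '[[[0, 0, 0, 0, 0, 0]]]'

```text
time_s: 21.18
eef_pos: [0.5198, 0.0396, 0.2763]
tcp_rot: [[0.938, 0.282, 0.203], [0.276, -0.96, 0.056], [0.21, 0.003, -0.978]]
wrist_force: [16.5, 2.6, -31.1]
width: 0.0093
```

```bash
python3 -c "
from h import *
arc(.9,5)"
```

```text
t 21.18 theta 1.419 r 0.1267 y 0.0012 Fcradle [ -1.1  -2.  -35.2] w 0.0093 j [  3.  -1. -23.  57.   3.  77.]
[[-11.1, -0.1, 6.7, 0.001, -0.057, 0.012], [-10.0, -0.0, 8.5, -0.0, 0.015, -0.0], [-9.2, -0.0, 9.3, 0.0, 0.015, -0.0], [-8.3, 0.0, 10.1, -0.0, 0.015, 0.0], [-7.4, -0.0, 10.7, -0.0, 0.015, -0.0]]
```

>>> send_rows --series '[[[-11, 0, 5, 0, -0.01, 0], [-10.5, 0, 6, 0, 0, 0], [-10, 0, 7, 0, 0, 0], [-9.5, 0, 8, 0, 0, 0]]]'

```text
time_s: 21.52
eef_pos: [0.5008, 0.034, 0.2548]
tcp_rot: [[0.931, 0.284, 0.229], [0.277, -0.959, 0.065], [0.238, 0.003, -0.971]]
wrist_force: [-9.9, 0.9, 19.0]
width: 0.0097
```

```bash
python3 -c "
from h import *
arc(.7,5)"
```

```text
t 21.52 theta 1.187 r 0.1257 y 0.0009 Fcradle [ 1.5  3.6 21.1] w 0.0097 j [  2.  -4. -28.  52.   3.  76.]
[[-9.0, -0.1, 8.1, 0.0, -0.052, 0.014], [-7.9, 0.0, 9.4, 0.0, 0.014, -0.0], [-7.1, -0.0, 10.0, -0.0, 0.014, -0.0], [-6.2, 0.0, 10.6, 0.0, 0.014, -0.0], [-5.3, 0.0, 11.0, 0.0, 0.014, 0.0]]
```

>>> send_rows --series '[[[-9.5, 0, 8, 0, 0, 0], [-8.5, 0, 9.3, 0, 0, 0], [-7.6, 0, 10, 0, 0, 0], [-6.7, 0, 10.5, 0, 0, 0], [-5.8, 0, 11, 0, 0, 0]]]'

```text
time_s: 21.93
eef_pos: [0.4807, 0.0283, 0.2093]
tcp_rot: [[0.926, 0.285, 0.248], [0.276, -0.959, 0.071], [0.258, 0.003, -0.966]]
wrist_force: [-6.6, -0.3, 8.8]
width: 0.0096
```

```bash
python3 -c "
from h import *
arc(.35,5)"
```

```text
t 21.93 theta 0.784 r 0.1241 y 0.0009 Fcradle [-1.1  1.5 10.9] w 0.0096 j [  1.  -5. -36.  45.   4.  75.]
[[-5.1, -0.1, 9.5, -0.001, -0.015, 0.015], [-4.2, -0.0, 10.0, -0.0, 0.013, -0.0], [-3.4, -0.0, 10.3, 0.0, 0.013, 0.0], [-2.7, 0.0, 10.5, -0.0, 0.013, 0.0], [-1.9, 0.0, 10.7, -0.0, 0.013, -0.0]]
```

>>> send_rows --series '[[[-5, 0, 10, 0, 0, 0], [-4.2, 0, 10.5, 0, 0, 0], [-3.4, 0, 10.5, 0, 0, 0], [-2.7, 0, 10.5, 0, 0, 0], [-2, 0, 10.5, 0, 0, 0]]]'

```text
time_s: 22.35
eef_pos: [0.478, 0.0275, 0.159]
tcp_rot: [[0.924, 0.283, 0.256], [0.274, -0.959, 0.073], [0.266, 0.003, -0.964]]
wrist_force: [-5.3, -0.4, 7.9]
width: 0.01
```

```bash
python3 -c "
from h import *
arc(.1,5)"
```

```text
t 22.35 theta 0.375 r 0.124 y 0.0009 Fcradle [-0.5  1.1  9.5] w 0.01 j [  1.  -3. -42.  37.   4.  75.]
[[-1.0, -0.0, 6.8, -0.001, 0.032, 0.013], [-0.7, 0.0, 6.8, -0.0, 0.008, -0.0], [-0.4, 0.0, 6.9, 0.0, 0.008, 0.0], [-0.1, -0.0, 6.9, -0.0, 0.008, -0.0], [0.2, 0.0, 6.9, 0.0, 0.008, 0.0]]
```

>>> send_rows --series '[[[-1, 0, 8, 0, 0.01, 0], [-0.7, 0, 8, 0, 0, 0], [-0.4, 0, 8, 0, 0, 0], [0, 0, 6, 0, 0, 0]]]'

```text
time_s: 22.68
eef_pos: [0.4845, 0.0294, 0.1312]
tcp_rot: [[0.921, 0.282, 0.269], [0.272, -0.959, 0.077], [0.28, 0.003, -0.96]]
wrist_force: [-8.4, -1.0, 5.2]
width: 0.0097
```

```bash
python3 -c "
from h import *
arc(0,5)
p,im=look('w22')"
```

```text
t 22.68 theta 0.146 r 0.1246 y 0.0009 Fcradle [-4.7  1.3  8.7] w 0.0097 j [  1.  -1. -44.  31.   4.  75.]
[[0.2, -0.0, 3.7, -0.001, 0.049, 0.012], [0.2, 0.0, 3.6, 0.0, 0.004, -0.0], [0.3, -0.0, 3.6, -0.0, 0.004, 0.0], [0.4, 0.0, 3.6, 0.0, 0.004, -0.0], [0.5, 0.0, 3.6, 0.0, 0.004, 0.0]]
```

View pics/w22.png

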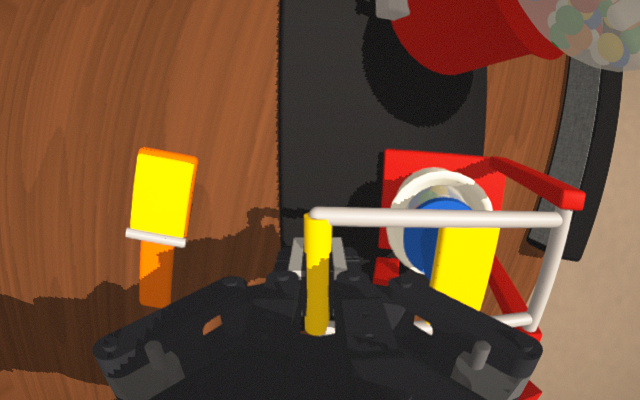

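Clamp nearly down, the plate over the blue cap. Pressing on.

>>> send_rows --series '[[[0.3, 0, 5, 0, 0.01, 0], [0.3, 0, 5, 0, 0, 0], [0.3, 0, 5, 0, 0, 0], [0.5, 0, 5, 0, 0, 0]]]'

```text
time_s: 23.07
eef_pos: [0.4918, 0.0314, 0.1141]
tcp_rot: [[0.918, 0.282, 0.28], [0.27, -0.959, 0.08], [0.291, 0.002, -0.957]]
wrist_force: [-13.2, -2.5, 4.9]
width: 0.0098
```

```bash
python3 -c "
from h import *
arc(0,3)"
```

```text
t 23.07 theta -0.004 r 0.1253 y 0.0009 Fcradle [-9.1  1.1 11. ] w 0.0098 j [  1.   1. -45.  28.   4.  75.]
[[-0.1, -0.0, -0.1, -0.001, 0.054, 0.012], [0.1, -0.0, -0.2, 0.0, 0.0, 0.0], [0.1, -0.0, -0.2, 0.0, 0.0, 0.0]]
```

>>> send_rows --series '[[[1, 0, 4, 0, 0, 0], [1, 0, 4, 0, 0, 0], [0.5, 0, 3, 0, 0, 0]]]'

```text
time_s: 23.32
eef_pos: [0.4945, 0.0321, 0.1088]
tcp_rot: [[0.919, 0.28, 0.277], [0.269, -0.96, 0.078], [0.288, 0.003, -0.958]]
wrist_force: [-45.9, -8.3, 72.3]
width: 0.0097
```

```bash
python3 -c "
from h import *
arc(0,3)"
```

```text
t 23.32 theta -0.052 r 0.1257 y 0.0009 Fcradle [-4.1  4.4 85.8] w 0.0097 j [  1.   1. -45.  27.   4.  75.]
[[-0.6, -0.0, -2.1, -0.001, 0.057, 0.01], [-0.2, -0.0, -2.2, 0.0, 0.0, 0.0], [-0.2, 0.0, -2.2, 0.0, 0.0, 0.0]]
```

>>> send_rows --series '[[[0, 0, -0.5, 0, 0, 0], [0, 0, 0, 0, 0, 0], [0, 0, 0, 0, 0, 0]]]'

```text
time_s: 23.57
eef_pos: [0.4929, 0.0318, 0.1116]
tcp_rot: [[0.919, 0.279, 0.277], [0.268, -0.96, 0.078], [0.288, 0.003, -0.958]]
wrist_force: [2.9, 1.3, -5.5]
width: 0.0098
```

```bash
python3 -c "
from h import *
arc(0,3)"
```

```text
t 23.57 theta -0.026 r 0.1256 y 0.0009 Fcradle [-0.   0.4 -6.3] w 0.0098 j [  1.   1. -45.  28.   4.  75.]
[[-0.3, -0.0, -1.0, -0.0, 0.057, 0.009], [-0.0, -0.0, -1.1, 0.0, 0.0, 0.0], [-0.0, -0.0, -1.1, 0.0, 0.0, 0.0]]
```

>>> send_rows --series '[[[0.3, 0, 1.5, 0, 0, 0], [0, 0, 0.5, 0, 0, 0]]]'

```text
time_s: 23.73
eef_pos: [0.4937, 0.032, 0.1102]
tcp_rot: [[0.919, 0.279, 0.277], [0.268, -0.96, 0.078], [0.288, 0.003, -0.958]]
wrist_force: [-6.8, -0.1, 7.8]
width: 0.0095
```

>>> send_rows --grip 0.1 --series '[[[0, 0, 0, 0, 0, 0], [0, 0, 0, 0, 0, 0], [0, 0, 0, 0, 0, 0], [0, 0, 0, 0, 0, 0]]]'

```text
time_s: 24.07
eef_pos: [0.4959, 0.0322, 0.1106]
tcp_rot: [[0.918, 0.28, 0.28], [0.269, -0.96, 0.078], [0.291, 0.003, -0.957]]
wrist_force: [-0.4, -0.9, 0.9]
width: 0.0385
```

```bash
python3 -c "
from h import *
arc(0,3)"
```

```text
t 24.07 theta -0.045 r 0.1236 y 0.0005 Fcradle [-0.1 -0.8  1.1] w 0.0385 j [  1.   1. -45.  27.   4.  75.]
[[-1.1, -0.0, -1.6, 0.0, 0.054, 0.01], [-0.8, -0.0, -1.8, 0.0, 0.0, 0.0], [-0.8, 0.0, -1.8, 0.0, 0.0, 0.0]]
```

Released without load. I'll retract and look at the closed clamp.

>>> send_rows --series '[[[0, 0, -10, 0, 0, 0], [0, 0, -20, 0, 0, 0], [0, 0, -30, 0, 0, 0], [0, 0, -30, 0, 0, 0], [0, 0, -20, 0, 0, 0]]]'

```text
time_s: 24.48
eef_pos: [0.4619, 0.0236, 0.2141]
tcp_rot: [[0.921, 0.281, 0.27], [0.27, -0.96, 0.078], [0.281, 0.001, -0.96]]
wrist_force: [1.0, -0.3, 0.2]
width: 0.0384
```

>>> send_rows --series '[[[0, 0, 0, 0, 0, 0], [0, 0, 0, 0, 0, 0]]]'

```text
time_s: 24.65
eef_pos: [0.4644, 0.0234, 0.2192]
tcp_rot: [[0.919, 0.281, 0.279], [0.269, -0.96, 0.078], [0.289, 0.003, -0.957]]
wrist_force: [-0.8, 0.4, -0.0]
width: 0.0383
```

```bash
python3 -c "
from h import *
p,im=look('w23'); h,Rc,_=rel()
for th in (0,.05): print(th,proj('wrist',[h+Rc@[.055-.125*np.cos(th),y,.056+.125*np.sin(th)] for y in (-.026,0,.026)],p).round(1).tolist())
print(arm.sense()['time_s'],p[0], (Rc.T@(p[0]-h)).round(3))
a=snapshot('scene'); cv2.imwrite('pics/s23.png',cv2.resize(a[140:280,330:520,::-1],None,fx=4,fy=4,interpolation=2))
"
```

```text
0 [[314.5, 235.5], [314.8, 205.2], [315.0, 173.0]]
0.05 [[312.9, 238.3], [313.1, 207.4], [313.3, 174.5]]
24.7 [0.46440656 0.02339236 0.21923324] [-0.043  0.001  0.164]
```

View pics/w23.png

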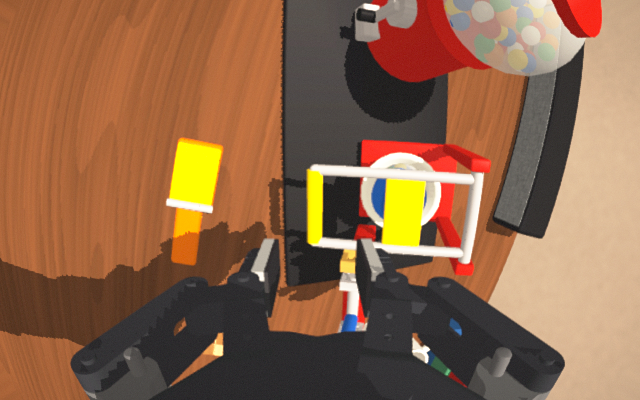

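View pics/s23.png

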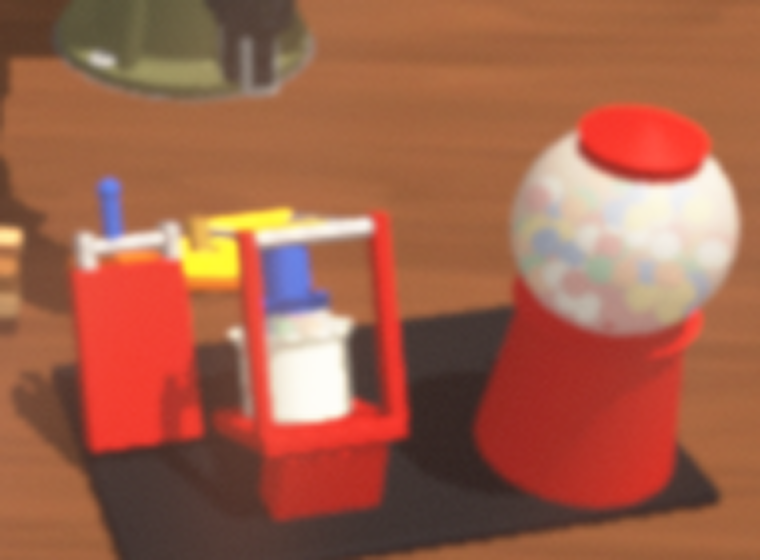

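```bash
cat >> h.py <<'E'
def toc(c,a=np.radians(30),step=30,nmin=1):
    h,Rc,_=rel(); p,Rn=pose(); s=arm.sense()
    print("t",round(s["time_s"],2),"TCP cradle mm",(Rc.T@(p-h)*1000).round(1),"F cradle",(Rc.T@s["wrist_force"]).round(1),"w",round(s["width"],4),"j",s["joint_positions"].round(0))
    plan(h+Rc@np.array(c),Rbar(a),step,nmin=nmin)
E
python3 -c "
from h import *
toc([-.035,-.14,.155])"
```

```text
t 24.75 TCP cradle mm [-43.8   0.7 163.5] F cradle [ 0.1 -0.2 -0.8] w 0.0385 j [ -0.  -9. -39.  44.   5.  74.]
from [0.4641 0.0235 0.2181] dist 141.3 ang 13.28 rows 5
[[1.8, 28.2, 1.2, -0.0003, 0.0463, 0.0021], [1.8, 28.2, 1.3, -0.0003, 0.0463, 0.0021], [1.8, 28.2, 1.4, -0.0003, 0.0463, 0.0021], [1.8, 28.2, 1.5, -0.0003, 0.0463, 0.0021], [1.8, 28.2, 1.6, -0.0003, 0.0463, 0.0021]]
```

>>> send_rows --grip 1 --series '[[[1.8, 28, 0, 0, 0.046, 0], [1.8, 28, 0, 0, 0.046, 0], [1.8, 28, 0, 0, 0.046, 0], [1.8, 28, 1, 0, 0.046, 0], [1.8, 20, 1, 0, 0.046, 0]]]'

```text
time_s: 25.17
eef_pos: [0.5115, -0.0985, 0.2139]
tcp_rot: [[0.827, 0.294, 0.479], [0.254, -0.956, 0.148], [0.502, -0.001, -0.865]]
wrist_force: [0.1, -0.2, 0.6]
width: 0.0002
```

>>> send_rows --series '[[[0, 0, 0, 0, 0, 0], [0, 0, 0, 0, 0, 0]]]'

```text
time_s: 25.33
eef_pos: [0.5099, -0.102, 0.2094]
tcp_rot: [[0.831, 0.288, 0.477], [0.248, -0.958, 0.146], [0.499, -0.003, -0.867]]
wrist_force: [-0.2, 0.1, 0.7]
width: -0.0001
```

```bash
python3 -c "
from h import *
toc([-.035,-.14,.12],step=10)
p,im=look('w24'); h,Rc,_=rel(); print(proj('wrist',[h+Rc@[-.035,-.1018,z] for z in (.0925,.056)],p))"
```

```text
t 25.33 TCP cradle mm [ -39.4 -132.5  150.8] F cradle [0.2 0.1 0.7] w -0.0001 j [-22.  -7. -43.  30.  18.  55.]
from [ 0.5099 -0.102   0.2094] dist 32.1 ang 1.04 rows 4
[[1.1, 2.0, 7.7, -0.0029, 0.0004, 0.0034], [1.1, 2.0, 7.7, -0.0029, 0.0004, 0.0034], [1.1, 1.9, 7.7, -0.0029, 0.0004, 0.0034], [1.1, 1.9, 7.7, -0.0029, 0.0004, 0.0034]]
[[324.98009069 181.60574777]
 [323.83045153 171.5661437 ]]
```

View pics/w24.png

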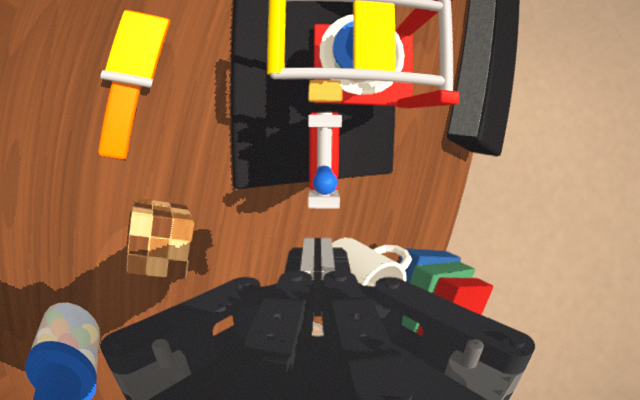

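>>> send_rows --series '[[[1.2, 2.5, 11, -0.003, 0, 0.003], [1.2, 2.5, 13, -0.003, 0, 0.003], [1.2, 2, 13, -0.003, 0, 0.003], [1.2, 2, 12, -0.003, 0, 0.003], [0, 0, 6, 0, 0, 0]]]'

```text
time_s: 25.8
eef_pos: [0.5428, -0.096, 0.1607]
tcp_rot: [[0.836, 0.277, 0.474], [0.241, -0.961, 0.138], [0.494, -0.001, -0.87]]
wrist_force: [0.2, 0.0, -0.1]
width: -0.0001
```

```bash
python3 -c "
from h import *
toc([-.035,-.135,.093],step=10)"
```

```text
t 25.8 TCP cradle mm [ -34.8 -135.6   92.1] F cradle [ 0.1 -0.  -0.1] w -0.0001 j [-19.  -1. -45.  21.  17.  58.]
from [ 0.5428 -0.096   0.1607] dist 1.1 ang 0.57 rows 1
[[-0.2, -0.6, -0.9, -0.0045, 0.0071, 0.0053]]
```

>>> send_rows --series '[[[0, -5, 0, 0, 0.003, 0], [0, -6, 0, 0, 0.003, 0], [0, -6, 0, 0, 0, 0], [0, -6, 0, 0, 0, 0], [0, -6, 0, 0, 0, 0]]]'

```text
time_s: 26.22
eef_pos: [0.5333, -0.0638, 0.1595]
tcp_rot: [[0.834, 0.28, 0.476], [0.243, -0.96, 0.14], [0.496, -0.002, -0.868]]
wrist_force: [1.2, -0.6, -1.6]
width: -0.0001
```

```bash
python3 -c "
from h import *
toc([-.035,-.092,.093],step=10)
p,im=look('w25'); cv2.imwrite('pics/w25c.png',cv2.resize(im[60:290,230:420,::-1],None,fx=2.6,fy=2.6))"
```

```text
t 26.22 TCP cradle mm [ -35.8 -102.    91.2] F cradle [ 0.1 -0.9 -1.9] w -0.0001 j [-16.  -3. -47.  20.  15.  62.]
from [ 0.5333 -0.0638  0.1595] dist 10.2 ang 0.62 rows 2
[[0.4, -5.0, -0.9, -0.0031, 0.0023, 0.0038], [0.4, -5.0, -0.9, -0.0031, 0.0023, 0.0038]]
```

View pics/w25c.png

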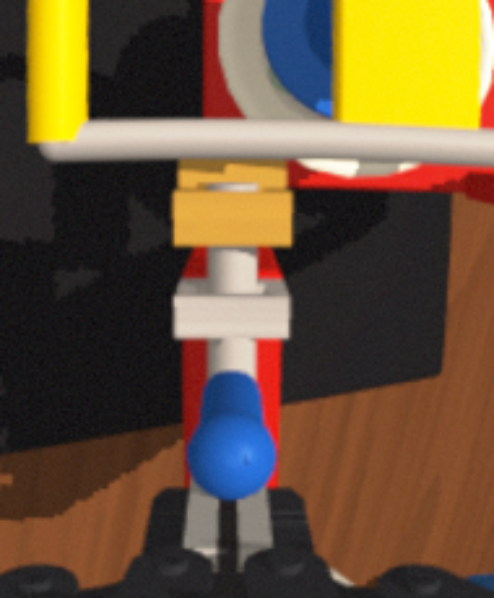

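The rod is entering the keeper. Pushing on to the stop.

>>> send_rows --series '[[[0.3, -5, 0, 0, 0, 0], [0.3, -5, 0, 0, 0, 0], [0, -3, 0, 0, 0, 0]]]'

```text
time_s: 26.52
eef_pos: [0.5315, -0.0585, 0.1613]
tcp_rot: [[0.835, 0.268, 0.48], [0.242, -0.963, 0.116], [0.493, 0.019, -0.87]]
wrist_force: [6.0, -11.2, -8.6]
width: -0.0
```

```bash
python3 -c "
from h import *
toc([-.035,-.088,.093],step=10)"
```

```text
t 26.52 TCP cradle mm [-35.2 -96.5  92.9] F cradle [ -1.9 -12.5  -8.8] w -0.0 j [-14.  -4. -48.  19.  13.  63.]
from [ 0.5315 -0.0585  0.1613] dist 8.5 ang 1.18 rows 1
[[0.3, -8.5, -0.3, 0.0179, 0.0075, 0.0068]]
```

```bash
python3 -c "
from h import *
p,im=look('w26'); cv2.imwrite('pics/w26c.png',cv2.resize(im[60:290,230:420,::-1],None,fx=2.6,fy=2.6)); h,Rc,_=rel()
for b in (.02,.023,.026,.028): print(b,((proj('wrist',[h+Rc@[-.035,-.105+b,.0925]],p)-[230,60])*2.6).round(0))"
```

```text
0.02 [[227. 495.]]
0.023 [[228. 479.]]
0.026 [[228. 463.]]
0.028 [[228. 452.]]
```

View pics/w26c.png

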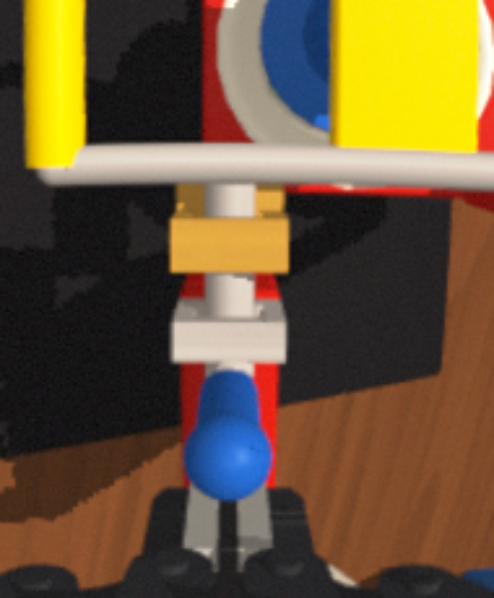

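>>> send_rows --series '[[[0, -4, 0, 0, 0, 0], [0, -4, 0, 0, 0, 0], [0, 0, 0, 0, 0, 0]]]'

```text
time_s: 26.82
eef_pos: [0.5315, -0.0597, 0.1624]
tcp_rot: [[0.837, 0.253, 0.484], [0.239, -0.967, 0.092], [0.491, 0.039, -0.87]]
wrist_force: [0.7, 0.8, -0.3]
width: -0.0001
```

```bash
python3 -c "
from h import *
toc([-.035,-.12,.1],step=10)"
```

```text
t 26.82 TCP cradle mm [-34.9 -97.6  94.1] F cradle [ 0.6  0.6 -0.7] w -0.0001 j [-13.  -5. -48.  19.  12.  64.]
from [ 0.5315 -0.0597  0.1624] dist 23.1 ang 2.51 rows 3
[[-0.1, 7.5, -1.7, 0.0142, 0.0033, 0.0012], [-0.0, 7.5, -1.8, 0.0142, 0.0033, 0.0012], [-0.0, 7.5, -1.9, 0.0142, 0.0033, 0.0012]]
```

>>> send_rows --series '[[[0, 8, 0, 0.014, 0, 0], [0, 8, 0, 0.014, 0, 0], [0, 4, -10, 0.01, 0, 0], [0, 0, -25, 0, 0, 0], [0, 0, -30, 0, 0, 0]]]'

```text
time_s: 27.23
eef_pos: [0.5024, -0.0844, 0.2168]
tcp_rot: [[0.84, 0.276, 0.467], [0.239, -0.961, 0.138], [0.487, -0.004, -0.873]]
wrist_force: [1.2, -0.7, -0.4]
width: 0.0002
```

>>> send_rows --series '[[[0, 0, -20, 0, 0, 0], [0, 0, -5, 0, 0, 0], [0, 0, 0, 0, 0, 0], [0, 0, 0, 0, 0, 0]]]'

```text
time_s: 27.57
eef_pos: [0.4908, -0.0878, 0.2456]
tcp_rot: [[0.836, 0.275, 0.475], [0.239, -0.961, 0.137], [0.494, -0.001, -0.869]]
wrist_force: [0.9, 0.6, -0.3]
width: 0.0002
```

```bash
python3 -c "
from h import *
toc([-.035,-.14,.155])
p,im=look('w27'); cv2.imwrite('pics/w27c.png',cv2.resize(im[0:240,220:460,::-1],None,fx=2.4,fy=2.4)); h,Rc,_=rel()
for b in (.023,.026,.028): print(b,((proj('wrist',[h+Rc@[-.035,-.105+b,.0925]],p)-[220,0])*2.4).round(0))
for th in (0,.05): print(th,((proj('wrist',[h+Rc@[.055-.125*np.cos(th),y,.056+.125*np.sin(th)] for y in (-.026,0,.026)],p)-[220,0])*2.4).round(0).tolist())
b=snapshot('top'); cv2.imwrite('pics/t27.png',b[:,:,::-1])"
```

```text
t 27.57 TCP cradle mm [ -33.8 -113.6  189.5] F cradle [ 0.8  0.3 -0.8] w 0.0002 j [-21. -12. -42.  36.  17.  57.]
from [ 0.4908 -0.0878  0.2456] dist 43.4 ang 0.45 rows 2
[[-0.5, 13.3, 17.2, -0.0016, 0.0032, 0.0016], [-0.6, 13.2, 17.2, -0.0016, 0.0032, 0.0016]]
0.023 [[231. 405.]]
0.026 [[231. 395.]]
0.028 [[231. 389.]]
0 [[131.0, 229.0], [131.0, 156.0], [132.0, 85.0]]
0.05 [[129.0, 228.0], [129.0, 153.0], [130.0, 81.0]]
```

View pics/w27c.png

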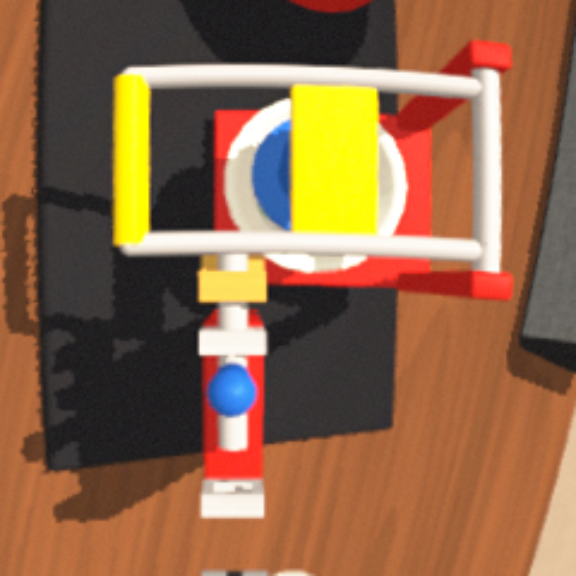

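View pics/t27.png

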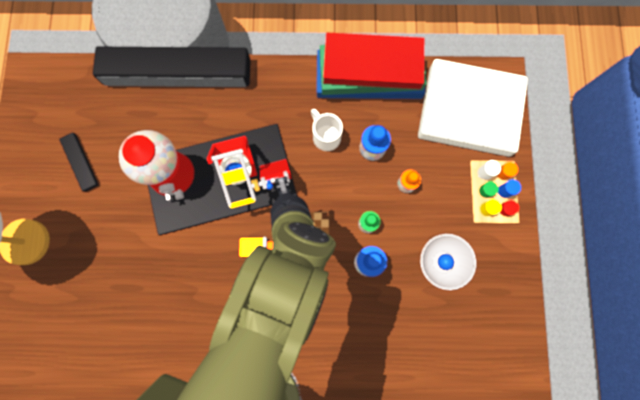

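```bash
python3 -c "
from rig import order,arm
print(arm.sense()['wrist_force'],arm.sense()['qvel'].round(2)); print(order.sign_off())"
```

```text
[-0.80221934  0.54828839 -0.32568905] [ 0.06  0.69 -0.26  0.33 -0.2  -0.05]
the job is handed in; nothing more can be done
None
```

The blue canister is in the cradle, the clamp is all the way down and the bolt is home. I handed the job in at about 28 s; `order.sign_off()` gives no verdict.

- **Canister:** I took the smallest blue canister and lowered it onto the spring. When I let go the first time it leaned forward, about 0.09 rad and 5–6 mm off the axis, close to the limits. I gripped it again, straightened it against the cup wall and let go. It then matched an upright pose about 2.5 mm off the axis, on the spring.
- **Clamp:** I swung it down by its bar to the hard stop. The last picture puts it at about 0 rad.
- **Bolt:** I pushed it until it stopped. The last picture puts its travel at about 28 mm, with the rod through the brass keeper.
- **Other objects:** In the last top picture the other canisters, the bowl with its ball, and the mug are in the same place as at the start. The arm partly hides the cube and the clacker there, so I judged those two by eye. The gripper is clear of everything.

**Checks that disagreed:**
- I did not measure the canister's final depth directly. I infer that it is home from the clamp being closed on it.
- At the hard stop the arm pose read −0.05 rad for the clamp, against about 0 in the picture. I put this down to a few mm of calibration error.
- The wrist force peaked at about 86 N while pressing the clamp onto its stop through the fingers, under the 120 N limit.

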